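# Pack the full gauge containers into the calibration bin

## Robot

A 6-joint arm with a two-finger parallel gripper is mounted at the origin on the work surface. World frame = base frame: x ahead of the robot, y to its left, z up, the work surface at z = 0. Lengths are in mm, angles in rad, forces in N, time in s.
With the tool pointing down it reaches from about 300 to 775 mm from the base axis. Payload 14.6 kg.
Tool frame: the origin (TCP) lies midway between the tips of the shut fingers; the grasp point (between the pads) lies 19 mm behind it (manip.grasp_offset is the distance from the TCP to the grasp point, in mm); z points along the fingers, y is the line along which they close (so a half turn about z gives the same grasp; the last joint's range is limited). The gripper opens to 94 mm and grips with 3 to 60 N. Pads are 16 mm wide; open, the fingers measure 119 mm over their backs; the gripper's body (75 mm by 177 mm) begins 78 mm behind the grasp point.
Start: joints at [1.097, 0.3, 1.521, -0, 1.321, -0.067], TCP at [217.616, 505.106, 205.446] pointing down, gripper open.
Joint ranges: [-3.03, 3.03], [-0.79, 2.21], [0.23, 2.52], [-1.04, 4.18], [0, 3.07], [-2.55, 2.55]. Speed limits (rad/s): [2.22, 2.22, 2.57, 3.14, 3.14, 3.14].

## Interface

Orientations are given as [roll, pitch, yaw] about the fixed x, y, z axes, in that order (R = Rz(yaw) Ry(pitch) Rx(roll)).
In Python, from cell import manip, viewer gives the robot as it stands. The module is installed in compiled form; this text tells all that it offers.
- The arm moves only by the tool move_arm, never from a script. Its argument "moves" is a list of rows, each a list of 4 numbers: the shift along the tool's x, y, z in m, then the turn about the tool's z in rad. A call has 1 to 12 rows; each row is the pose to reach, as a shift and turn from the pose commanded when the call began, along the tool's axes at that moment; what a row does not reach only later rows make up. A row lasts 1/10 s, in which the tool goes at most 50 mm and 8.59 degrees, less where a joint would pass 70% of its speed; a pose out of reach is approached as far as the arm can. A call with a gripper value outside its range is refused whole. "jaw" is the finger opening in m, from 0 to 0.094, set as the call begins (left out, the last holds). The fingers move at their own pace and stop on an object; "squeeze" is the grip in N (left out, the last holds). Time passes only in rows, so rows that repeat a pose let the fingers close. It gives the time, the measured TCP pose, the force, the opening and the grip force at its end, in the units of the state.
- manip.read_state(): the state, without advancing time (a new reading comes with each control period).
- viewer.camera(name): name is "scene" or "top"; returns a dict with "frame" (384x512x3 uint8, blue, green, red), "z_map" (384x512 float32, mm along the optical axis (not along the pixel's ray), 0 where there is no reading), "fx", "fy", "cx", "cy" (pixels), "D" ([k1, k2, p1, p2, k3] as OpenCV has them; the pictures are not rectified), "origin" and "orientation" of the camera in the world. Camera axes: x right, y down, z forward; pixel columns grow to the right and rows downward; lengths in mm; the calibration is good to about 2 mm. A picture is of the moment at which its call begins.
- manip.sign_off(): hands the job in; it is judged then, once.
The state is a dict: "clock": time; "joints": joint angles; "qd": joint speeds; "effort": joint torques, N m; "eef_pos": TCP position; "eef_rot": TCP orientation; "wrist_force": force on the tool from outside, world axes, zero at the start; "moment": the same for the moment, N m; "finger_gap": finger opening in mm; "finger_force": force on a finger pad.
Only numpy, scipy, OpenCV 4.12 (cv2) and the standard library are available. Lean on these libraries where they do the work, as an engineer would, in place of code of your own. Each camera call takes 0.05 s, during which the arm holds its last target. There are 200 camera calls.

## Task

Pack the gauges that are going out for calibration: stand every closed container (round canister or square case) that has a gauge in it upright in one row in the long blue bin, drawing the bin's sliding divider back to make room. Some containers may be empty; they look the same and only their weight tells, and these go upright into the grey tray. When all are sorted, push the divider up firmly until the whole row sits tight against the bin's end wall and let go of it there; leave everything else on the bench where it is.

Things in the scene. Friction and masses are not known exactly. Their poses are not given: they have to be found in the camera images.
- can_a: Closed round gauge canister of grey plastic with a ribbed black screw lid, 58 mm diameter, 85 mm tall, weighted in its foot, standing upright at the start. Origin: centre of its underside, z up. All canisters look alike. With a gauge in it, it weighs 0.19 to 0.26 kg; empty, 0.04 to 0.06 kg. May be absent.
- can_b: Closed round gauge canister of grey plastic with a ribbed black screw lid, 58 mm diameter, 85 mm tall, weighted in its foot, standing upright at the start. Origin: centre of its underside, z up. All canisters look alike. With a gauge in it, it weighs 0.19 to 0.26 kg; empty, 0.04 to 0.06 kg. May be absent.
- can_c: Closed round gauge canister of grey plastic with a ribbed black screw lid, 58 mm diameter, 85 mm tall, weighted in its foot, standing upright at the start. Origin: centre of its underside, z up. All canisters look alike. With a gauge in it, it weighs 0.19 to 0.26 kg; empty, 0.04 to 0.06 kg. May be absent.
- can_d: Closed round gauge canister of grey plastic with a ribbed black screw lid, 58 mm diameter, 85 mm tall, weighted in its foot, standing upright at the start. Origin: centre of its underside, z up. All canisters look alike. With a gauge in it, it weighs 0.19 to 0.26 kg; empty, 0.04 to 0.06 kg. May be absent.
- case_a: Closed square gauge case of light wood with brass catches, 60 mm (its x) by 44 mm (its y), 85 mm tall, weighted in its foot, standing upright at the start. Origin: centre of its underside, z up. All cases look alike. With a gauge in it, it weighs 0.19 to 0.26 kg; empty, 0.04 to 0.06 kg. May be absent.
- case_b: Closed square gauge case of light wood with brass catches, 60 mm (its x) by 44 mm (its y), 85 mm tall, weighted in its foot, standing upright at the start. Origin: centre of its underside, z up. All cases look alike. With a gauge in it, it weighs 0.19 to 0.26 kg; empty, 0.04 to 0.06 kg. May be absent.
- case_c: Closed square gauge case of light wood with brass catches, 60 mm (its x) by 44 mm (its y), 85 mm tall, weighted in its foot, standing upright at the start. Origin: centre of its underside, z up. All cases look alike. With a gauge in it, it weighs 0.19 to 0.26 kg; empty, 0.04 to 0.06 kg. May be absent.
- bin: Blue plastic shelf bin, fixed, a long narrow open lane one container wide: inside 68 mm wide (its x) and 375 mm long (its y), walls 4 mm thick and 45 mm high above the bench, floor 5 mm thick, so containers in it rise 45 mm above the side walls. Origin: centre of its underside; its y (near the world's y) runs along the lane away from the end wall.
- end_wall: The bin's fixed end wall across the lane at the -y end, 50 mm high, against which the row is packed; it carries a paper label outside. Origin: its inner face, middle of the lane, at the bench.
- bin_stop (a point): Point on the inner face of that end wall, middle of the lane, at the level of the bin's floor; axes as the bin's.
- divider: The aluminium sliding divider of the bin, with its face plate 8 mm thick. Origin: as divider_face. It slides only along the lane (bin y), with about 2.5 N of friction, has no spring and stays where it is left; fully back, its face is 332 mm from the end wall. Pushing a full row up solid along the bin floor takes about 5 to 10 N.
- divider_face (a point): Foot of the divider's flat face (64 mm wide, 49 mm high) that looks towards the end wall (-y), middle of the lane, at floor level; axes as the bin's.
- divider_grip (a point): Middle of the divider's upright black grip, 26 mm behind its face and 75 mm above the bench. The grip is 32 mm across the lane (bin x), 16 mm along it (bin y), and reaches from 27 mm to 100 mm above the bench; it can be taken from above across the lane, fingertips clear of the bin's walls.
- tray: Low grey plastic tray for empties, fixed, 200 mm (its x) by 130 mm (its y), walls 4 mm thick and 28 mm high, floor 4 mm thick. Origin: centre of its underside. Room for two containers side by side along x.
- bottle: White cleaning-spirit bottle with a red cap, 48 mm diameter, 110 mm tall, standing among the containers; not a gauge container, leave it alone. Origin: underside centre.
- mouse: Black computer mouse on a blue mat, about 100 by 58 by 34 mm, leave alone. Origin: underside centre.
- marker: Marker pen lying on the bench, 130 mm long, 16 mm thick, leave alone. Origin: under its middle part; its length lies along its y.
- calliper: Digital calliper lying beyond the bin, 220 mm long, 10 mm high, leave alone. Origin: under the middle of its beam, which lies along its y.
- vblock: Steel V-block beyond the bin, 50 by 90 mm, 50 mm high, leave alone. Origin: underside centre.
- ring_gauge: Steel ring gauge lying past the bin's left end, 84 mm diameter, 24 mm high, leave alone. Origin: underside centre.

How it is judged (in metres and radians):
On the way, in this order (a step that is already met when the one before it is completed fails the run):
1. all containers are sorted and let go, the divider not yet pressing on them: those with a gauge upright in the bin's lane, the empty ones upright in the tray (told by their weight at rest) (((x of can_a in the frame of bin between -0.014 and 0.014 m and y of can_a in the frame of bin between -0.1875 and 0.1875 m and z of can_a in the frame of bin between -0.002 and 0.012 m and angle between can_a's own z axis and vertical below 0.12 rad and contact force between can_a and anything else above 0.85 N) or (x of can_a in the frame of tray between -0.085 and 0.085 m and y of can_a in the frame of tray between -0.05 and 0.05 m and z of can_a in the frame of tray between -0.002 and 0.012 m and angle between can_a's own z axis and vertical below 0.12 rad and contact force between can_a and tray below 0.85 N)) and ((x of can_b in the frame of bin between -0.014 and 0.014 m and y of can_b in the frame of bin between -0.1875 and 0.1875 m and z of can_b in the frame of bin between -0.002 and 0.012 m and angle between can_b's own z axis and vertical below 0.12 rad and contact force between can_b and anything else above 0.85 N) or (x of can_b in the frame of tray between -0.085 and 0.085 m and y of can_b in the frame of tray between -0.05 and 0.05 m and z of can_b in the frame of tray between -0.002 and 0.012 m and angle between can_b's own z axis and vertical below 0.12 rad and contact force between can_b and tray below 0.85 N)) and ((x of can_c in the frame of bin between -0.014 and 0.014 m and y of can_c in the frame of bin between -0.1875 and 0.1875 m and z of can_c in the frame of bin between -0.002 and 0.012 m and angle between can_c's own z axis and vertical below 0.12 rad and contact force between can_c and anything else above 0.85 N) or (x of can_c in the frame of tray between -0.085 and 0.085 m and y of can_c in the frame of tray between -0.05 and 0.05 m and z of can_c in the frame of tray between -0.002 and 0.012 m and angle between can_c's own z axis and vertical below 0.12 rad and contact force between can_c and tray below 0.85 N)) and ((x of can_d in the frame of bin between -0.014 and 0.014 m and y of can_d in the frame of bin between -0.1875 and 0.1875 m and z of can_d in the frame of bin between -0.002 and 0.012 m and angle between can_d's own z axis and vertical below 0.12 rad and contact force between can_d and anything else above 0.85 N) or (x of can_d in the frame of tray between -0.085 and 0.085 m and y of can_d in the frame of tray between -0.05 and 0.05 m and z of can_d in the frame of tray between -0.002 and 0.012 m and angle between can_d's own z axis and vertical below 0.12 rad and contact force between can_d and tray below 0.85 N)) and ((x of case_a in the frame of bin between -0.014 and 0.014 m and y of case_a in the frame of bin between -0.1875 and 0.1875 m and z of case_a in the frame of bin between -0.002 and 0.012 m and angle between case_a's own z axis and vertical below 0.12 rad and contact force between case_a and anything else above 0.85 N) or (x of case_a in the frame of tray between -0.085 and 0.085 m and y of case_a in the frame of tray between -0.05 and 0.05 m and z of case_a in the frame of tray between -0.002 and 0.012 m and angle between case_a's own z axis and vertical below 0.12 rad and contact force between case_a and tray below 0.85 N)) and ((x of case_b in the frame of bin between -0.014 and 0.014 m and y of case_b in the frame of bin between -0.1875 and 0.1875 m and z of case_b in the frame of bin between -0.002 and 0.012 m and angle between case_b's own z axis and vertical below 0.12 rad and contact force between case_b and anything else above 0.85 N) or (x of case_b in the frame of tray between -0.085 and 0.085 m and y of case_b in the frame of tray between -0.05 and 0.05 m and z of case_b in the frame of tray between -0.002 and 0.012 m and angle between case_b's own z axis and vertical below 0.12 rad and contact force between case_b and tray below 0.85 N)) and ((x of case_c in the frame of bin between -0.014 and 0.014 m and y of case_c in the frame of bin between -0.1875 and 0.1875 m and z of case_c in the frame of bin between -0.002 and 0.012 m and angle between case_c's own z axis and vertical below 0.12 rad and contact force between case_c and anything else above 0.85 N) or (x of case_c in the frame of tray between -0.085 and 0.085 m and y of case_c in the frame of tray between -0.05 and 0.05 m and z of case_c in the frame of tray between -0.002 and 0.012 m and angle between case_c's own z axis and vertical below 0.12 rad and contact force between case_c and tray below 0.85 N)) and contact force between the fingers and can_a below 0.3 N and contact force between divider and can_a below 0.5 N and contact force between the fingers and can_b below 0.3 N and contact force between divider and can_b below 0.5 N and contact force between the fingers and can_c below 0.3 N and contact force between divider and can_c below 0.5 N and contact force between the fingers and can_d below 0.3 N and contact force between divider and can_d below 0.5 N and contact force between the fingers and case_a below 0.3 N and contact force between divider and case_a below 0.5 N and contact force between the fingers and case_b below 0.3 N and contact force between divider and case_b below 0.5 N and contact force between the fingers and case_c below 0.3 N and contact force between divider and case_c below 0.5 N), for 0.2 s.
2. the divider is pushed up until the row presses against the end wall (3 N from the divider, 1 N on the wall) ((contact force between divider and can_a above 3 N or contact force between divider and can_b above 3 N or contact force between divider and can_c above 3 N or contact force between divider and can_d above 3 N or contact force between divider and case_a above 3 N or contact force between divider and case_b above 3 N or contact force between divider and case_c above 3 N) and (contact force between end_wall and can_a above 1 N or contact force between end_wall and can_b above 1 N or contact force between end_wall and can_c above 1 N or contact force between end_wall and can_d above 1 N or contact force between end_wall and case_a above 1 N or contact force between end_wall and case_b above 1 N or contact force between end_wall and case_c above 1 N)), for 0.1 s.
At the end, for the whole second after the job is handed in: Every container with a gauge stands upright (within 0.12 rad) on the floor of the bin's lane, each within 6 mm of a neighbour, the row within 6 mm of the end wall and the divider's face within 6 mm of the row; every empty container stands upright on the floor of the grey tray; all at rest (((x of can_a in the frame of bin between -0.014 and 0.014 m and y of can_a in the frame of bin between -0.1875 and 0.1875 m and z of can_a in the frame of bin between -0.002 and 0.012 m and angle between can_a's own z axis and vertical below 0.12 rad and (horizontal distance between can_a and can_b below 0.064 m or horizontal distance between can_a and can_c below 0.064 m or horizontal distance between can_a and can_d below 0.064 m or horizontal distance between can_a and case_a below 0.065 m or horizontal distance between can_a and case_b below 0.065 m or horizontal distance between can_a and case_c below 0.065 m) and contact force between can_a and anything else above 0.85 N) or (x of can_a in the frame of tray between -0.085 and 0.085 m and y of can_a in the frame of tray between -0.05 and 0.05 m and z of can_a in the frame of tray between -0.002 and 0.012 m and angle between can_a's own z axis and vertical below 0.12 rad and contact force between can_a and tray below 0.85 N)) and ((x of can_b in the frame of bin between -0.014 and 0.014 m and y of can_b in the frame of bin between -0.1875 and 0.1875 m and z of can_b in the frame of bin between -0.002 and 0.012 m and angle between can_b's own z axis and vertical below 0.12 rad and (horizontal distance between can_b and can_a below 0.064 m or horizontal distance between can_b and can_c below 0.064 m or horizontal distance between can_b and can_d below 0.064 m or horizontal distance between can_b and case_a below 0.065 m or horizontal distance between can_b and case_b below 0.065 m or horizontal distance between can_b and case_c below 0.065 m) and contact force between can_b and anything else above 0.85 N) or (x of can_b in the frame of tray between -0.085 and 0.085 m and y of can_b in the frame of tray between -0.05 and 0.05 m and z of can_b in the frame of tray between -0.002 and 0.012 m and angle between can_b's own z axis and vertical below 0.12 rad and contact force between can_b and tray below 0.85 N)) and ((x of can_c in the frame of bin between -0.014 and 0.014 m and y of can_c in the frame of bin between -0.1875 and 0.1875 m and z of can_c in the frame of bin between -0.002 and 0.012 m and angle between can_c's own z axis and vertical below 0.12 rad and (horizontal distance between can_c and can_a below 0.064 m or horizontal distance between can_c and can_b below 0.064 m or horizontal distance between can_c and can_d below 0.064 m or horizontal distance between can_c and case_a below 0.065 m or horizontal distance between can_c and case_b below 0.065 m or horizontal distance between can_c and case_c below 0.065 m) and contact force between can_c and anything else above 0.85 N) or (x of can_c in the frame of tray between -0.085 and 0.085 m and y of can_c in the frame of tray between -0.05 and 0.05 m and z of can_c in the frame of tray between -0.002 and 0.012 m and angle between can_c's own z axis and vertical below 0.12 rad and contact force between can_c and tray below 0.85 N)) and ((x of can_d in the frame of bin between -0.014 and 0.014 m and y of can_d in the frame of bin between -0.1875 and 0.1875 m and z of can_d in the frame of bin between -0.002 and 0.012 m and angle between can_d's own z axis and vertical below 0.12 rad and (horizontal distance between can_d and can_a below 0.064 m or horizontal distance between can_d and can_b below 0.064 m or horizontal distance between can_d and can_c below 0.064 m or horizontal distance between can_d and case_a below 0.065 m or horizontal distance between can_d and case_b below 0.065 m or horizontal distance between can_d and case_c below 0.065 m) and contact force between can_d and anything else above 0.85 N) or (x of can_d in the frame of tray between -0.085 and 0.085 m and y of can_d in the frame of tray between -0.05 and 0.05 m and z of can_d in the frame of tray between -0.002 and 0.012 m and angle between can_d's own z axis and vertical below 0.12 rad and contact force between can_d and tray below 0.85 N)) and ((x of case_a in the frame of bin between -0.014 and 0.014 m and y of case_a in the frame of bin between -0.1875 and 0.1875 m and z of case_a in the frame of bin between -0.002 and 0.012 m and angle between case_a's own z axis and vertical below 0.12 rad and (horizontal distance between case_a and can_a below 0.065 m or horizontal distance between case_a and can_b below 0.065 m or horizontal distance between case_a and can_c below 0.065 m or horizontal distance between case_a and can_d below 0.065 m or horizontal distance between case_a and case_b below 0.066 m or horizontal distance between case_a and case_c below 0.066 m) and contact force between case_a and anything else above 0.85 N) or (x of case_a in the frame of tray between -0.085 and 0.085 m and y of case_a in the frame of tray between -0.05 and 0.05 m and z of case_a in the frame of tray between -0.002 and 0.012 m and angle between case_a's own z axis and vertical below 0.12 rad and contact force between case_a and tray below 0.85 N)) and ((x of case_b in the frame of bin between -0.014 and 0.014 m and y of case_b in the frame of bin between -0.1875 and 0.1875 m and z of case_b in the frame of bin between -0.002 and 0.012 m and angle between case_b's own z axis and vertical below 0.12 rad and (horizontal distance between case_b and can_a below 0.065 m or horizontal distance between case_b and can_b below 0.065 m or horizontal distance between case_b and can_c below 0.065 m or horizontal distance between case_b and can_d below 0.065 m or horizontal distance between case_b and case_a below 0.066 m or horizontal distance between case_b and case_c below 0.066 m) and contact force between case_b and anything else above 0.85 N) or (x of case_b in the frame of tray between -0.085 and 0.085 m and y of case_b in the frame of tray between -0.05 and 0.05 m and z of case_b in the frame of tray between -0.002 and 0.012 m and angle between case_b's own z axis and vertical below 0.12 rad and contact force between case_b and tray below 0.85 N)) and ((x of case_c in the frame of bin between -0.014 and 0.014 m and y of case_c in the frame of bin between -0.1875 and 0.1875 m and z of case_c in the frame of bin between -0.002 and 0.012 m and angle between case_c's own z axis and vertical below 0.12 rad and (horizontal distance between case_c and can_a below 0.065 m or horizontal distance between case_c and can_b below 0.065 m or horizontal distance between case_c and can_c below 0.065 m or horizontal distance between case_c and can_d below 0.065 m or horizontal distance between case_c and case_a below 0.066 m or horizontal distance between case_c and case_b below 0.066 m) and contact force between case_c and anything else above 0.85 N) or (x of case_c in the frame of tray between -0.085 and 0.085 m and y of case_c in the frame of tray between -0.05 and 0.05 m and z of case_c in the frame of tray between -0.002 and 0.012 m and angle between case_c's own z axis and vertical below 0.12 rad and contact force between case_c and tray below 0.85 N)) and linear speed of each of can_a, can_b, can_c, can_d, case_a, case_b, case_c below 0.02 m/s and ((x of can_a in the frame of bin_stop between -0.014 and 0.014 m and y of can_a in the frame of bin_stop between 0 and 0.035 m) or (x of can_b in the frame of bin_stop between -0.014 and 0.014 m and y of can_b in the frame of bin_stop between 0 and 0.035 m) or (x of can_c in the frame of bin_stop between -0.014 and 0.014 m and y of can_c in the frame of bin_stop between 0 and 0.035 m) or (x of can_d in the frame of bin_stop between -0.014 and 0.014 m and y of can_d in the frame of bin_stop between 0 and 0.035 m) or (x of case_a in the frame of bin_stop between -0.014 and 0.014 m and y of case_a in the frame of bin_stop between 0 and 0.028 m) or (x of case_a in the frame of bin_stop between -0.014 and 0.014 m and y of case_a in the frame of bin_stop between 0 and 0.036 m and angle between the x axis of case_a and the y axis of bin, either way round below 0.3 rad) or (x of case_b in the frame of bin_stop between -0.014 and 0.014 m and y of case_b in the frame of bin_stop between 0 and 0.028 m) or (x of case_b in the frame of bin_stop between -0.014 and 0.014 m and y of case_b in the frame of bin_stop between 0 and 0.036 m and angle between the x axis of case_b and the y axis of bin, either way round below 0.3 rad) or (x of case_c in the frame of bin_stop between -0.014 and 0.014 m and y of case_c in the frame of bin_stop between 0 and 0.028 m) or (x of case_c in the frame of bin_stop between -0.014 and 0.014 m and y of case_c in the frame of bin_stop between 0 and 0.036 m and angle between the x axis of case_c and the y axis of bin, either way round below 0.3 rad)) and ((x of can_a in the frame of divider_face between -0.014 and 0.014 m and y of can_a in the frame of divider_face between -0.035 and 0 m) or (x of can_b in the frame of divider_face between -0.014 and 0.014 m and y of can_b in the frame of divider_face between -0.035 and 0 m) or (x of can_c in the frame of divider_face between -0.014 and 0.014 m and y of can_c in the frame of divider_face between -0.035 and 0 m) or (x of can_d in the frame of divider_face between -0.014 and 0.014 m and y of can_d in the frame of divider_face between -0.035 and 0 m) or (x of case_a in the frame of divider_face between -0.014 and 0.014 m and y of case_a in the frame of divider_face between -0.028 and 0 m) or (x of case_a in the frame of divider_face between -0.014 and 0.014 m and y of case_a in the frame of divider_face between -0.036 and 0 m and angle between the x axis of case_a and the y axis of bin, either way round below 0.3 rad) or (x of case_b in the frame of divider_face between -0.014 and 0.014 m and y of case_b in the frame of divider_face between -0.028 and 0 m) or (x of case_b in the frame of divider_face between -0.014 and 0.014 m and y of case_b in the frame of divider_face between -0.036 and 0 m and angle between the x axis of case_b and the y axis of bin, either way round below 0.3 rad) or (x of case_c in the frame of divider_face between -0.014 and 0.014 m and y of case_c in the frame of divider_face between -0.028 and 0 m) or (x of case_c in the frame of divider_face between -0.014 and 0.014 m and y of case_c in the frame of divider_face between -0.036 and 0 m and angle between the x axis of case_c and the y axis of bin, either way round below 0.3 rad))); the robot touches nothing.
It fails at once if something else on the bench (bottle, mouse, marker, calliper, V-block, ring gauge) is moved more than 30 mm (distance of any of bottle, mouse, marker, calliper, vblock, ring_gauge from where it was at the start of the episode above 0.03 m).
Of can_a, can_b, can_c, can_d, case_a, case_b, case_c only 5 to 7 are there at a start; the rules pass over those that are not, and their reading is None.
At some moment in a run one of can_a, can_b, can_c, can_d, case_a, case_b, case_c may be knocked a few centimetres aside while the robot is not near it.
It also fails if it takes over 210 s, if anything falls off the work surface, if the arm or the gripper's body presses on something with over 40 N, if the wrist force passes 120 N, or if a joint passes its speed limit or range.

## Working session

There is one attempt and no reset: what is moved stays moved. The work goes in short steps, Python scripts to look and compute and a tool call to move; the robot and the scene stay as the last step left them, time stands still between calls to the robot, and variables do not carry over. Pictures are saved under pics/ and viewed, at most 14 in all, crops included, and the job is handed in when it is done.

Besides the shell and the picture viewer there is one more tool, called after "Emit:" in YAML: its name, and indented under it one key for each argument. move_arm: Moves the arm, as the interface text tells. Its arguments: {"type":"object","properties":{"moves":{"type":"array"},"jaw":{"type":"number"},"squeeze":{"type":"number"}},"required":["moves"]}

```bash
mkdir -p pics
cat > h.py <<'E'
import numpy as np, cv2
from scipy.spatial.transform import Rotation as R
from cell import manip, viewer
def cam(n):
    c=viewer.camera(n); return c
def Rc(c):
    o=np.array(c["orientation"],float)
    return o if o.shape==(3,3) else R.from_euler('xyz',o).as_matrix()
def cloud(c):
    K=np.array([[c["fx"],0,c["cx"]],[0,c["fy"],c["cy"]],[0,0,1]],float)
    h,w=c["z_map"].shape
    v,u=np.mgrid[:h,:w]
    p=cv2.undistortPoints(np.stack([u.ravel(),v.ravel()],1).astype(np.float64).reshape(-1,1,2),K,np.array(c["D"],float)).reshape(h,w,2)
    z=c["z_map"].astype(float)
    P=np.dstack([p[...,0]*z,p[...,1]*z,z])@Rc(c).T+np.array(c["origin"],float)
    P[z==0]=np.nan
    return P
E
python3 - <<'E'
from h import *
print(manip.read_state(), manip.grasp_offset)
for n in("scene","top"):
    c=cam(n); print(n,c["origin"],c["orientation"],c["fx"],c["D"])
    cv2.imwrite(f"pics/{n}0.png",cv2.resize(c["frame"],(800,600))); np.save(f"{n}0.npy",cloud(c));
E
```

```text
{'clock': 0.0, 'joints': array([ 1.09739697e+00,  3.00470620e-01,  1.52160214e+00, -2.06535234e-05,
        1.32066264e+00, -6.66015631e-02]), 'qd': array([-6.83103363e-04,  6.01046141e-04, -1.22049774e-03, -2.17229531e-04,
        1.13062245e-03, -2.65385143e-05]), 'effort': array([ 1.12009740e-03, -5.31801260e+01, -3.52730262e+01,  7.08900648e-02,
        2.44285783e-02, -1.34037778e-04]), 'eef_pos': array([217.50738045, 504.87828767, 204.87767762]), 'eef_rot': array([-3.14045111e+00, -5.60919404e-05,  2.73479996e+00]), 'wrist_force': array([-0.41105934, -0.04178162, -0.13529345]), 'moment': array([0.04110585, 0.01836197, 0.00407342]), 'finger_force': 0.0, 'finger_gap': 93.94287548634166} 18.8
scene [1138.14760108   87.22767132  922.33494598] [-2.5626898  -0.01128378  1.73478323] 365.2009674755538 [-0.11362352  0.          0.          0.          0.        ]
top [3.91532716e+02 1.30807981e-01 1.21726708e+03] [-2.94644698 -0.01543349 -1.55333205] 433.45395747141305 [-0.00439186  0.          0.          0.          0.        ]
```

View pics/top0.png

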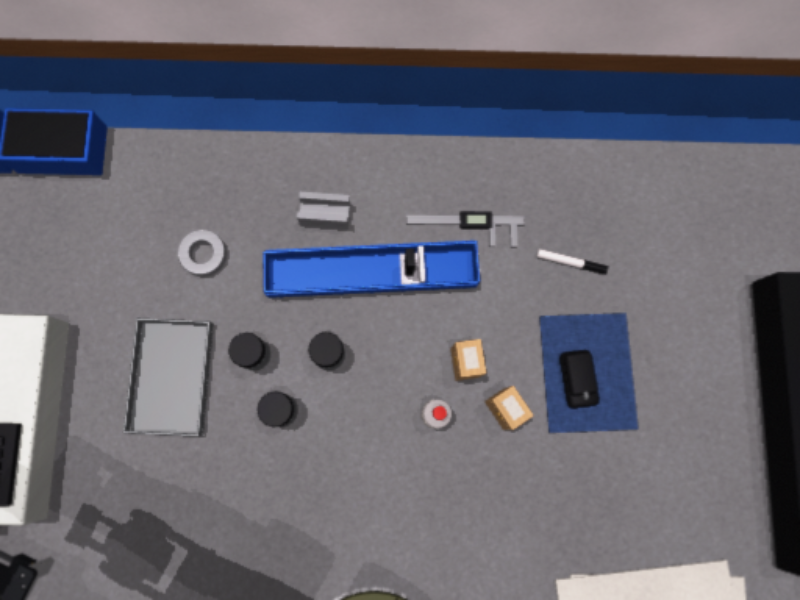

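View pics/scene0.png

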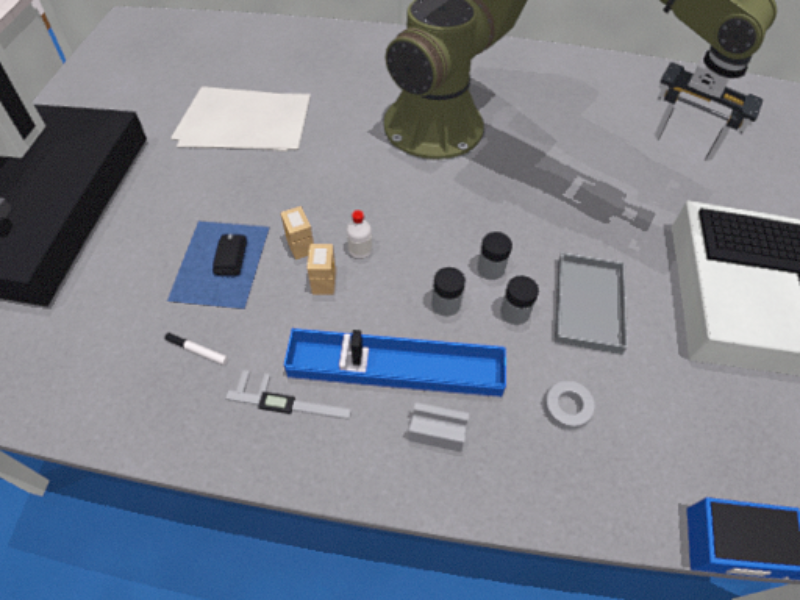

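The top view (800×600) shows three canisters at about (248,350), (327,350) and (276,409), and two cases at (470,358) and (512,408). The bottle is at (438,413), the bin runs from (264,272) to (479,268), the divider grip is at (411,263) and the tray is at (169,377). The top view's up is +x and its left is +y. Next I'll measure these from the depth clouds.

```bash
cat >> h.py <<'E'
def clusters(P,lo,hi,xr=(280,760),yr=(-400,400),mn=25):
    m=(P[...,2]>lo)&(P[...,2]<hi)&(P[...,0]>xr[0])&(P[...,0]<xr[1])&(P[...,1]>yr[0])&(P[...,1]<yr[1])
    n,l,s,_=cv2.connectedComponentsWithStats(m.astype(np.uint8),connectivity=4)
    for i in range(1,n):
        if s[i,4]<mn: continue
        q=P[l==i]; r=cv2.minAreaRect(q[:,:2].astype(np.float32))
        print("z%.0f n%d"%(np.median(q[:,2]),s[i,4]),"rect c",np.round(r[0],1),"size",np.round(r[1],1),"ang",round(r[2],1),"x",np.round([q[:,0].min(),q[:,0].max()],1),"y",np.round([q[:,1].min(),q[:,1].max()],1))
E
python3 - <<'E'
from h import *
for n in("top","scene"):
    P=np.load(n+"0.npy"); print(n)
    print("tops");clusters(P,77,120)
    print("bin");clusters(P,38,56)
    print("tray");clusters(P,18,34)
    m=(P[...,0]>300)&(P[...,0]<700)&(abs(P[...,1])<350)&(P[...,2]<12); print("bench z",np.nanmedian(P[m][:,2]))
E
```

```text
top
tops
z99 n82 rect c [678.9 -46.8] size [32.1 15.6] ang 3.5 x [662.7 695.1] y [-54.4 -38.3]
z85 n388 rect c [517.8 226.6] size [57.2 55.8] ang 89.6 x [489.9 545.7] y [198.  255.2]
z84 n378 rect c [521.7  93.4] size [56.4 55.2] ang 46.6 x [492.9 548.6] y [ 64.4 121.9]
z84 n387 rect c [ 511.1 -150.7] size [59.6 44.6] ang 9.3 x [478.8 542.5] y [-175.1 -125. ]
z84 n401 rect c [ 430.2 -220.5] size [59.9 44.5] ang 33.7 x [395.7 464.8] y [-254.3 -186.9]
z85 n399 rect c [419.4 172.7] size [55.9 56.4] ang 1.5 x [391.3 447.6] y [144.7 201.1]
z86 n147 rect c [418.9 -96.8] size [33.9 35.5] ang 10.2 x [401.1 434.5] y [-114.7  -78.3]
bin
z48 n45 rect c [757.6  95.1] size [ 4.6 58.6] ang 0.2 x [755.4 760. ] y [ 65.8 124.4]
z44 n898 rect c [674.2  20. ] size [ 83.7 385. ] ang 4.1 x [620.7 726.6] y [-171.5  214.6]
tray
z27 n33 rect c [756.6  92.1] size [52.3  4.8] ang 89.8 x [754.1 759. ] y [ 66.  118.3]
z24 n503 rect c [701.  330.2] size [83.6 81.4] ang 47.4 x [658.9 742.1] y [286.9 371.5]
z27 n40 rect c [ 717.8 -108.1] size [ 3.  68.4] ang 4.7 x [714.6 720.7] y [-142.2  -73.9]
z27 n27 rect c [70
[... 2113 characters left out ...]
e [54. 21.] ang 89.4 x [431.  452.2] y [143. 197.]
z26 n41 rect c [ 542.  -147.4] size [ 5.  42.4] ang 7.9 x [536.6 546.1] y [-168.7 -126.6]
z26 n55 rect c [543.   93.6] size [19.7 53.6] ang 5.1 x [530.8 553. ] y [ 66.1 119.7]
z27 n59 rect c [538.3 218.5] size [55.5 22.1] ang 73.7 x [519.9 549.9] y [195.  248.3]
z27 n91 rect c [ 651.  -126.6] size [14.5 91.1] ang 12.1 x [647.1 667.6] y [-171.2  -80.8]
z27 n259 rect c [638.3  84.5] size [256.5  57.8] ang 80.9 x [628.  687.2] y [-46.7 206.6]
z24 n275 rect c [714.6  20.8] size [  6.2 380.4] ang 4.1 x [700.9 728.8] y [-169.   210.5]
z24 n526 rect c [702.3 327.7] size [81.8 85.1] ang 72.7 x [658.9 745.3] y [284.6 366.6]
bench z 1.0894617635411237
```

```bash
cat >> h.py <<'E'
BC=np.array([675.0,18.7]); BA=np.deg2rad(4.1)
def bin2w(bx,by): return BC+np.array([np.cos(BA)*bx-np.sin(BA)*by, np.sin(BA)*bx+np.cos(BA)*by])
def rows(*targets):
    "targets: (x,y,z,closing angle of tool y, deg or None) -> shift/turn from the present pose in tool axes"
    s=manip.read_state(); p=np.array(s["eef_pos"]); Rm=R.from_euler('xyz',s["eef_rot"]).as_matrix()
    a0=np.arctan2(Rm[1,1],Rm[0,1])
    print("pos",np.round(p,1),"closing",round(np.rad2deg(a0),1),"t",round(s["clock"],2),"F",np.round(s["wrist_force"],2),"gap",round(s["finger_gap"],1),"ff",round(s["finger_force"],1))
    for x,y,z,a in targets:
        d=Rm.T@(np.array([x,y,z])-p)/1000
        t=0 if a is None else (np.deg2rad(a)-a0+np.pi/2)%np.pi-np.pi/2
        print([*np.round(d,4).tolist(), round(-t,3)])
E
python3 - <<'E'
from h import *
for n in("top","scene"):
    P=np.load(n+"0.npy"); print(n); clusters(P,18,34,xr=(350,600),yr=(290,450))
    m=(P[...,2]>38)&(P[...,2]<52)&(P[...,0]>610)&(P[...,0]<735)&(P[...,1]>-180)&(P[...,1]<225)
    q=P[m][:,:2]; e=(q-BC)@np.array([[np.cos(BA),-np.sin(BA)],[np.sin(BA),np.cos(BA)]])
    for lo,hi in((-45,-30),(30,45)):
        k=e[(e[:,0]>lo)&(e[:,0]<hi)&(abs(e[:,1])<180)]; print("side wall fit slope,mid",np.polyfit(k[:,1],k[:,0],1),k[:,0].min(),k[:,0].max())
    print("ends",np.percentile(e[:,1],[0.5,2,98,99.5]))
rows((680.4,-47.6,190,4.1))
E
```

```text
top
z26 n524 rect c [475.3 371.5] size [132.5 200.2] ang 88.7 x [375.  575.4] y [303.3 438.6]
side wall fit slope,mid [ 9.50170306e-04 -3.83223480e+01] -42.574032693423334 -31.929887757123225
side wall fit slope,mid [1.02457991e-03 3.60820658e+01] 31.98259746129185 41.086918419725386
ends [-189.10887525 -187.47211151  191.07915297  191.96818976]
scene
z27 n492 rect c [476.7 370.1] size [132.8 205.8] ang 89.6 x [373.7 579.7] y [303.1 436.8]
side wall fit slope,mid [ 2.96938465e-03 -3.52193502e+01] -41.84230460439538 -30.604872122886555
side wall fit slope,mid [3.25364227e-03 3.92928368e+01] 32.12278827549861 43.33267866966667
ends [-190.9989505  -189.62513678  188.92229498  189.38659169]
pos [217.5 504.9 205. ] closing 66.7 t 0.1 F [ 0.04 -0.07 -0.17] gap 94.4 ff 0.0
[-0.6437, -0.3242, 0.0153, np.float64(1.092)]
```

Emit:
move_arm:
  moves:
    - [-0.644, -0.324, 0.015, 1.092]
    - [-0.644, -0.324, 0.015, 1.092]
    - [-0.644, -0.324, 0.015, 1.092]
    - [-0.644, -0.324, 0.015, 1.092]
    - [-0.644, -0.324, 0.015, 1.092]
    - [-0.644, -0.324, 0.015, 1.092]
    - [-0.644, -0.324, 0.015, 1.092]
    - [-0.644, -0.324, 0.015, 1.092]
    - [-0.644, -0.324, 0.015, 1.092]
    - [-0.644, -0.324, 0.015, 1.092]
    - [-0.644, -0.324, 0.015, 1.092]
    - [-0.644, -0.324, 0.015, 1.092]
  jaw: 0.08
  squeeze: 25

```text
clock: 1.3
eef_pos: [604.0, 43.6, 192.6]
eef_rot: [-3.141, -0.0, 1.643]
wrist_force: [0.1, 1.3, -0.2]
finger_gap: 80.1
finger_force: 0.0
```

```bash
python3 -c "
from h import *
rows((680.4,-47.6,190,4.1),(680.4,-47.6,62,4.1))"
```

```text
pos [604.   43.6 192.6] closing 4.1 t 1.3 F [ 0.09  1.26 -0.23] gap 80.1 ff 0.0
[-0.0964, 0.0697, 0.0026, np.float64(0.0)]
[-0.0964, 0.0697, 0.1306, np.float64(0.0)]
```

Emit:
move_arm:
  moves:
    - [-0.096, 0.07, 0.003, 0]
    - [-0.096, 0.07, 0.003, 0]
    - [-0.096, 0.07, 0.003, 0]
    - [-0.096, 0.07, 0.003, 0]
    - [-0.096, 0.07, 0.003, 0]

```text
clock: 1.8
eef_pos: [679.4, -45.0, 189.3]
eef_rot: [-3.14, -0.0, 1.643]
wrist_force: [-1.0, 0.2, 0.1]
finger_gap: 79.9
finger_force: 0.0
```

```bash
python3 -c "
from h import *
rows((680.4,-47.6,190,4.1),(680.4,-47.6,62,4.1))"
```

```text
pos [679.4 -45.  189.3] closing 4.1 t 1.8 F [-1.01  0.15  0.11] gap 79.9 ff 0.0
[-0.0027, 0.0008, -0.0007, np.float64(0.0)]
[-0.0027, 0.0009, 0.1273, np.float64(0.0)]
```

Emit:
move_arm:
  moves:
    - [-0.001, 0.001, 0.05, 0]
    - [-0.001, 0.001, 0.1, 0]
    - [-0.001, 0.001, 0.127, 0]
    - [-0.001, 0.001, 0.127, 0]
    - [-0.001, 0.001, 0.127, 0]

```text
clock: 2.3
eef_pos: [681.2, -45.3, 64.6]
eef_rot: [3.14, 0.0, 1.644]
wrist_force: [0.5, -0.2, 0.4]
finger_gap: 80.3
finger_force: 0.0
```

Emit:
move_arm:
  moves:
    - [0, 0, 0, 0]
    - [0, 0, 0, 0]
    - [0, 0, 0, 0]
    - [0, 0, 0, 0]
    - [0, 0, 0, 0]
    - [0, 0, 0, 0]
  jaw: 0.01

```text
clock: 2.9
eef_pos: [680.8, -46.2, 63.0]
eef_rot: [-3.141, -0.0, 1.643]
wrist_force: [-4.8, 0.2, 1.3]
finger_gap: 35.5
finger_force: 3.0
```

```bash
python3 -c "
from h import *
rows((*bin2w(0,169),62,4.1))"
```

```text
pos [680.8 -46.2  63. ] closing 4.1 t 2.9 F [-4.84  0.16  1.26] gap 35.5 ff 3.0
[0.2341, -0.0011, 0.001, np.float64(0.0)]
```

Emit:
move_arm:
  moves:
    - [0, -0.0015, 0, 0]
    - [0, -0.0015, 0, 0]
    - [0, -0.0015, 0, 0]
    - [0, -0.0015, 0, 0]

```text
clock: 3.3
eef_pos: [679.1, -46.3, 62.9]
eef_rot: [-3.141, -0.0, 1.643]
wrist_force: [-6.1, -0.6, 4.0]
finger_gap: 31.7
finger_force: 25.0
```

```bash
python3 -c "
from h import *
rows((*bin2w(0,168),62,4.1))"
```

```text
pos [679.1 -46.3  62.9] closing 4.1 t 3.3 F [-6.15 -0.61  3.96] gap 31.7 ff 25.0
[0.2331, 0.0007, 0.0009, np.float64(0.0)]
```

Emit:
move_arm:
  moves:
    - [0.02, -0.001, 0, 0]
    - [0.05, -0.001, 0, 0]
    - [0.08, -0.001, 0, 0]
    - [0.11, -0.001, 0, 0]
    - [0.14, -0.001, 0, 0]
    - [0.17, -0.001, 0, 0]
    - [0.2, -0.001, 0, 0]
    - [0.22, -0.001, 0, 0]
    - [0.23, -0.001, 0, 0]
    - [0.23, -0.001, 0, 0]
    - [0.23, -0.001, 0, 0]

```text
clock: 4.4
eef_pos: [662.6, 184.0, 63.0]
eef_rot: [3.139, -0.001, 1.643]
wrist_force: [5.7, 3.6, -0.9]
finger_gap: 32.1
finger_force: 25.0
```

```bash
python3 -c "
from h import *
rows((*bin2w(0,168),62,4.1))"
```

```text
pos [662.6 184.   63. ] closing 4.2 t 4.4 F [ 5.67  3.57 -0.93] gap 32.1 ff 25.0
[0.0022, 0.0006, 0.001, np.float64(0.001)]
```

Emit:
move_arm:
  moves:
    - [0, 0, 0, 0]
    - [0, 0, 0, 0]
    - [0, 0, 0, 0]
    - [0, 0, -0.05, 0]
    - [0, 0, -0.1, 0]
    - [0, 0, -0.12, 0]
    - [0, 0, -0.12, 0]
  jaw: 0.08

```text
clock: 5.1
eef_pos: [663.0, 183.3, 187.1]
eef_rot: [3.135, -0.001, 1.643]
wrist_force: [-0.1, 0.0, -1.3]
finger_gap: 79.8
finger_force: 0.0
```

```bash
sed -i 's/BC=np.array.*/BC=np.array([674.1,18.7]); BA=np.deg2rad(3.75)/' h.py
cat >> h.py <<'E'
def look():
    for n in("top","scene"):
        print(n); clusters(cloud(cam(n)),77,120,xr=(280,720),yr=(-300,450))
E
python3 -c "
from h import *
look()
rows((517.5,225.5,180,-25),(517.5,225.5,50,-25),(680,-40,180,3.7))"
```

```text
top
z85 n372 rect c [521.9  91.1] size [56.9 53.3] ang 20.2 x [492.6 548.2] y [ 64.4 120. ]
z84 n386 rect c [ 511.  -150.4] size [59.7 44.3] ang 8.8 x [479.  542.9] y [-174.3 -125.3]
z85 n404 rect c [ 430.2 -220.1] size [59.7 44.6] ang 34.8 x [395.7 464.9] y [-253.4 -187. ]
z86 n147 rect c [419.1 -96.5] size [34.2 32.7] ang 17.4 x [401.2 437.1] y [-112.1  -78.2]
scene
z86 n243 rect c [ 431.4 -222.8] size [64.6 44.3] ang 35.0 x [398.1 466.3] y [-255. -190.]
z90 n126 rect c [423.5 -98.6] size [31.2 37.2] ang 17.2 x [405.6 440.7] y [-115.8  -80.3]
z85 n85 rect c [424.5 151.3] size [54.  19.8] ang 1.6 x [397.2 451.2] y [141.3 162. ]
z85 n278 rect c [ 513.  -152.2] size [64.3 44.1] ang 9.2 x [478.3 545.4] y [-177.6 -127.2]
z85 n275 rect c [524.6  90.4] size [57.8 53.4] ang 23.2 x [495.4 554.2] y [ 63.5 118. ]
z85 n107 rect c [531.8 219.8] size [34.4 30.5] ang 1.7 x [514.2 548.9] y [204.8 235.5]
z100 n97 rect c [666.8 179.3] size [32.1 15.3] ang 5.2 x [650.5 682.9] y [171.  188.1]
pos [661.6 182.9 182.2] closing 4.1 t 5.2 F [ 0.01 -0.03 -0.85] gap 80.0 ff 0.0
[0.0528, -0.1407, 0.0023, np.float64(0.508)]
[0.0528, -0.1406, 0.1323, np.float64(0.508)]
[-0.2237, 0.0023, 0.0022, np.float64(0.007)]
```

Emit:
move_arm:
  moves:
    - [0.053, -0.14, 0.002, 0.007]
    - [0.053, -0.14, 0.002, 0.007]
    - [0.053, -0.14, 0.002, 0.007]
    - [0.053, -0.14, 0.002, 0.007]
    - [0.053, -0.14, 0.002, 0.007]
    - [0.053, -0.14, 0.05, 0.007]
    - [0.053, -0.14, 0.1, 0.007]
    - [0.053, -0.14, 0.132, 0.007]
    - [0.053, -0.14, 0.132, 0.007]
    - [0.053, -0.14, 0.132, 0.007]

```text
clock: 6.2
eef_pos: [519.3, 225.5, 51.2]
eef_rot: [-3.141, 0.0, 1.635]
wrist_force: [0.5, -0.7, 0.4]
finger_gap: 79.9
finger_force: 0.0
```

```bash
python3 -c "
from h import *
rows((518,225.5,50,3.75))"
```

```text
pos [519.3 225.5  51.2] closing 3.7 t 6.2 F [ 0.5  -0.73  0.39] gap 79.9 ff 0.0
[0.0, -0.0013, 0.0012, np.float64(-0.001)]
```

Close, lift, then weigh.

Emit:
move_arm:
  moves:
    - [0, 0, 0, 0]
    - [0, 0, 0, 0]
    - [0, 0, 0, 0]
    - [0, 0, 0, 0]
    - [0, 0, 0, 0]
    - [0, 0, -0.03, 0]
    - [0, 0, -0.08, 0]
    - [0, 0, -0.13, 0]
    - [0, 0, -0.13, 0]
    - [0, 0, -0.13, 0]
    - [0, 0, -0.13, 0]
  jaw: 0.04
  squeeze: 20

```text
clock: 7.3
eef_pos: [517.8, 225.6, 179.5]
eef_rot: [-3.139, 0.001, 1.636]
wrist_force: [0.7, -0.2, -1.5]
finger_gap: 57.8
finger_force: 20.0
```

Emit:
move_arm:
  moves:
    - [0, 0, 0, 0]
    - [0, 0, 0, 0]

```text
clock: 7.5
eef_pos: [518.1, 225.8, 179.8]
eef_rot: [-3.14, 0.001, 1.636]
wrist_force: [0.2, 0.1, -0.2]
finger_gap: 57.8
finger_force: 20.0
```

```bash
python3 -c "
from h import *
rows((*bin2w(0,-155),181,3.75),(*bin2w(0,-155),56,3.75))
for x in (520,430): rows((x,372,181,0),(x,372,55,0))"
```

```text
pos [518.1 225.8 179.8] closing 3.7 t 7.5 F [ 0.21  0.11 -0.19] gap 57.8 ff 20.0
[-0.3718, 0.1423, -0.0012, np.float64(-0.0)]
[-0.3717, 0.1426, 0.1237, np.float64(-0.0)]
pos [518.1 225.8 179.8] closing 3.7 t 7.5 F [ 0.21  0.11 -0.19] gap 57.8 ff 20.0
[0.1458, 0.0114, -0.0013, np.float64(0.065)]
[0.1459, 0.0117, 0.1247, np.float64(0.065)]
pos [518.1 225.8 179.8] closing 3.7 t 7.5 F [ 0.21  0.11 -0.19] gap 57.8 ff 20.0
[0.1517, -0.0784, -0.0011, np.float64(0.065)]
[0.1517, -0.0781, 0.1249, np.float64(0.065)]
```

Emit:
move_arm:
  moves:
    - [0, 0, 0, 0]
    - [0, 0, 0, 0]
    - [0, 0, 0, 0]
    - [0, 0, 0, 0]

```text
clock: 7.9
eef_pos: [518.4, 225.8, 180.9]
eef_rot: [-3.142, 0.0, 1.636]
wrist_force: [-0.3, -0.1, 0.4]
finger_gap: 57.9
finger_force: 20.0
```

Emit:
move_arm:
  moves:
    - [0, 0, 0, 0]

```text
clock: 8.0
eef_pos: [518.4, 225.8, 181.0]
eef_rot: [3.142, 0.0, 1.636]
wrist_force: [-1.5, 0.3, -0.7]
finger_gap: 58.0
finger_force: 20.0
```

Emit:
move_arm:
  moves:
    - [0, 0, 0, 0]

```text
clock: 8.1
eef_pos: [518.4, 225.8, 181.0]
eef_rot: [-3.142, 0.0, 1.636]
wrist_force: [1.0, -0.0, -0.3]
finger_gap: 57.7
finger_force: 20.0
```

Emit:
move_arm:
  moves:
    - [0, 0, 0, 0]

```text
clock: 8.2
eef_pos: [518.4, 225.8, 181.0]
eef_rot: [3.142, 0.0, 1.636]
wrist_force: [-0.1, -0.4, -1.4]
finger_gap: 57.9
finger_force: 20.0
```

Emit:
move_arm:
  moves:
    - [0.146, 0.012, 0, 0.065]
    - [0.146, 0.012, 0, 0.065]
    - [0.146, 0.012, 0, 0.065]
    - [0.146, 0.012, 0, 0.065]
    - [0.146, 0.012, 0, 0.065]
    - [0.146, 0.012, 0.04, 0.065]
    - [0.146, 0.012, 0.08, 0.065]
    - [0.146, 0.012, 0.11, 0.065]
    - [0.146, 0.012, 0.12, 0.065]
    - [0.146, 0.012, 0.125, 0.065]
    - [0.146, 0.012, 0.1265, 0.065]
    - [0.146, 0.012, 0.1265, 0.065]

```text
clock: 9.4
eef_pos: [521.7, 372.4, 56.1]
eef_rot: [3.14, -0.001, 1.57]
wrist_force: [0.0, 0.1, 0.1]
finger_gap: 57.7
finger_force: 20.0
```

Emit:
move_arm:
  moves:
    - [0, 0, 0, 0]
    - [0, 0, 0, 0]
    - [0, 0, 0, 0]
    - [0, 0, 0, 0]
    - [0, 0, -0.05, 0]
    - [0, 0, -0.1, 0]
    - [0, 0, -0.126, 0]
    - [0, 0, -0.126, 0]
    - [0, 0, -0.126, 0]
  jaw: 0.08

```text
clock: 10.3
eef_pos: [520.8, 372.3, 180.2]
eef_rot: [-3.142, 0.0, 1.571]
wrist_force: [0.3, -0.1, -1.0]
finger_gap: 80.1
finger_force: 0.0
```

```bash
cat >> h.py <<'E'
def weigh(n=10):
    f=[]
    for i in range(n):
        viewer.camera("top"); f.append(manip.read_state()["wrist_force"][2])
    print("Fz mean %.2f sd %.2f of %d"%(np.mean(f),np.std(f),n))
E
python3 -c "
from h import *
look()
rows((420,171.5,180,3.75),(420,171.5,50,3.75))"
```

```text
top
z98 n94 rect c [662.2 182.3] size [32.6 15.4] ang 2.9 x [646.1 678.4] y [174.  190.9]
z89 n415 rect c [521.3 371.9] size [57.3 56.5] ang 3.3 x [492.6 550.1] y [343.7 400.3]
z85 n384 rect c [521.9  93.5] size [57.5 55.4] ang 46.5 x [492.5 548.2] y [ 64.5 122.2]
z84 n385 rect c [ 511.2 -150.9] size [59.9 44.6] ang 8.9 x [479.  542.6] y [-174.6 -124.8]
z84 n404 rect c [ 429.7 -219.6] size [60.6 44.6] ang 35.6 x [395.7 465. ] y [-254.4 -186.9]
z85 n403 rect c [420.6 173. ] size [56.3 55.4] ang 10.8 x [391.3 447.5] y [144.2 201. ]
z89 n137 rect c [417.8 -97.7] size [33.2 33.9] ang 0.6 x [401.2 434.3] y [-114.7  -80.7]
scene
z86 n248 rect c [ 432.5 -222.4] size [64.1 44.3] ang 35.7 x [399.8 467.7] y [-257.3 -189.6]
z91 n127 rect c [424.4 -98.4] size [30.3 36.6] ang 12.0 x [409.3 441.2] y [-117.1  -79.8]
z86 n263 rect c [423.9 169.2] size [57.9 56.5] ang 58.6 x [393.9 452.7] y [141.3 199. ]
z85 n275 rect c [ 512.7 -152.2] size [62.8 44.1] ang 8.7 x [478.8 545.2] y [-176.9 -127. ]
z85 n275 rect c [524.5  90.5] size [57.  53.9] ang 20.5 x [494.5 553. ] y [ 63.5 118. ]
z89 n318 rect c [525.1 369.8] size [57.1 55.6] ang 54.9 x [495.8 554.6] y [341.7 398.6]
z99 n97 rect c [666.5 178.9] size [31.5 14.8] ang 7.0 x [650.1 681.8] y [170.9 188. ]
pos [520.4 372.  178.7] closing 0.0 t 10.4 F [-0.02 -0.12 -0.98] gap 80.0 ff 0.0
[-0.2005, -0.1004, -0.0008, np.float64(-0.065)]
[-0.2003, -0.1001, 0.1292, np.float64(-0.065)]
```

Emit:
move_arm:
  moves:
    - [-0.2, -0.1, 0, -0.065]
    - [-0.2, -0.1, 0, -0.065]
    - [-0.2, -0.1, 0, -0.065]
    - [-0.2, -0.1, 0, -0.065]
    - [-0.2, -0.1, 0, -0.065]
    - [-0.2, -0.1, 0, -0.065]
    - [-0.2, -0.1, 0.05, -0.065]
    - [-0.2, -0.1, 0.1, -0.065]
    - [-0.2, -0.1, 0.129, -0.065]
    - [-0.2, -0.1, 0.129, -0.065]
    - [-0.2, -0.1, 0.129, -0.065]

```text
clock: 11.5
eef_pos: [421.1, 172.7, 51.7]
eef_rot: [-3.141, 0.0, 1.636]
wrist_force: [0.6, -0.4, 0.2]
finger_gap: 79.8
finger_force: 0.0
```

Emit:
move_arm:
  moves:
    - [0, 0, 0, 0]
    - [0, 0, 0, 0]
    - [0, 0, 0, 0]
    - [0, 0, 0, 0]
    - [0, 0, 0, 0]
    - [0, 0, -0.03, 0]
    - [0, 0, -0.08, 0]
    - [0, 0, -0.13, 0]
    - [0, 0, -0.13, 0]
    - [0, 0, -0.13, 0]
    - [0, 0, -0.13, 0]
    - [0, 0, -0.13, 0]
  jaw: 0.04

```text
clock: 12.7
eef_pos: [420.2, 172.1, 180.0]
eef_rot: [-3.139, 0.001, 1.636]
wrist_force: [-0.1, -1.0, -2.3]
finger_gap: 57.3
finger_force: 20.0
```

```bash
python3 -c "
from h import *
weigh()
rows((*bin2w(0,-155),180,3.75),(*bin2w(0,-155),56,3.75))
rows((430,372,180,0),(430,372,54.5,0))"
```

```text
Fz mean -2.02 sd 0.54 of 10
pos [420.9 172.3 181.4] closing 3.7 t 13.2 F [ 0.15  0.31 -2.58] gap 57.7 ff 20.0
[-0.3248, 0.2428, 0.0014, np.float64(-0.0)]
[-0.3248, 0.2428, 0.1254, np.float64(-0.0)]
pos [420.9 172.3 181.4] closing 3.7 t 13.2 F [ 0.15  0.31 -2.58] gap 57.7 ff 20.0
[0.1986, 0.0221, 0.0014, np.float64(0.065)]
[0.1987, 0.0221, 0.1269, np.float64(0.065)]
```

Emit:
move_arm:
  moves:
    - [-0.324, 0.243, 0, 0]
    - [-0.324, 0.243, 0, 0]
    - [-0.324, 0.243, 0, 0]
    - [-0.324, 0.243, 0, 0]
    - [-0.324, 0.243, 0, 0]
    - [-0.324, 0.243, 0, 0]
    - [-0.324, 0.243, 0, 0]
    - [-0.324, 0.243, 0, 0]
    - [-0.324, 0.243, 0, 0]
    - [-0.324, 0.243, 0, 0]
    - [-0.324, 0.243, 0, 0]
    - [-0.324, 0.243, 0.05, 0]

```text
clock: 14.4
eef_pos: [687.1, -134.5, 138.9]
eef_rot: [3.129, 0.004, 1.637]
wrist_force: [1.4, -0.3, -1.7]
finger_gap: 57.7
finger_force: 20.0
```

```bash
python3 -c "
from h import *
rows((*bin2w(0,-154),56,3.75))
look()"
```

```text
pos [ 687.1 -134.5  138.9] closing 3.8 t 14.4 F [ 1.36 -0.26 -1.67] gap 57.7 ff 20.0
[0.0001, -0.0039, 0.0828, np.float64(0.001)]
top
z99 n93 rect c [662.2 182.4] size [31.7 15.7] ang 4.7 x [645.9 678.3] y [174.  190.3]
z89 n412 rect c [521.8 372.4] size [57.7 56.7] ang 4.7 x [492.7 550.1] y [343.9 401.3]
z85 n378 rect c [521.8  93.4] size [56.8 55.4] ang 46.6 x [492.7 548.2] y [ 64.5 122.3]
z85 n200 rect c [ 426.4 -222.9] size [51.3 43.7] ang 34.4 x [395.7 459.7] y [-253.6 -214.5]
scene
z90 n131 rect c [424.6 -96.9] size [30.5 34. ] ang 7.6 x [408.9 439.4] y [-114.5  -79.7]
z85 n99 rect c [ 511. -141.] size [62.2 21.6] ang 8.9 x [479.6 542.4] y [-152.5 -126.9]
z86 n275 rect c [524.9  90.7] size [54.9 54.4] ang 69.2 x [495.2 552.9] y [ 63.5 118.1]
z89 n317 rect c [524.9 370.1] size [57.1 55.5] ang 55.1 x [495.7 554. ] y [341.3 398.8]
z97 n163 rect c [ 698.9 -126.5] size [27.9 58.1] ang 25.0 x [673.9 713.4] y [-158.7 -104. ]
z99 n95 rect c [666.1 179.1] size [31.4 15. ] ang 5.2 x [649.9 681.3] y [171.  187.9]
```

Emit:
move_arm:
  moves:
    - [0, 0, 0.03, 0]
    - [0, 0, 0.055, 0]
    - [0, 0, 0.068, 0]
    - [0, 0, 0.073, 0]
    - [0, 0, 0.075, 0]
    - [0, 0, 0.075, 0]
    - [0, 0, 0.075, 0]

```text
clock: 15.2
eef_pos: [684.9, -135.3, 57.8]
eef_rot: [3.14, 0.0, 1.636]
wrist_force: [0.0, 0.7, 1.2]
finger_gap: 57.2
finger_force: 20.0
```

```bash
python3 -c "
from h import *
rows((*bin2w(0,-154),56,3.75))"
```

```text
pos [ 684.9 -135.3   57.8] closing 3.7 t 15.2 F [0.02 0.7  1.16] gap 57.2 ff 20.0
[0.0004, -0.0007, 0.0018, np.float64(-0.0)]
```

Emit:
move_arm:
  moves:
    - [0, 0, 0.0005, 0]
    - [0, 0, 0.0005, 0]
    - [0, 0, 0.0005, 0]
    - [0, 0, 0.0005, 0]
    - [0, 0, -0.05, 0]
    - [0, 0, -0.1, 0]
    - [0, 0, -0.123, 0]
    - [0, 0, -0.123, 0]
    - [0, 0, -0.123, 0]
  jaw: 0.08

```text
clock: 16.1
eef_pos: [684.3, -135.2, 179.1]
eef_rot: [-3.142, -0.0, 1.636]
wrist_force: [-0.7, -0.2, -0.2]
finger_gap: 79.8
finger_force: 0.0
```

```bash
python3 -c "
from h import *
look()
rows((521.5,93,180,3.75),(521.5,93,51,3.75))"
```

```text
top
z99 n94 rect c [662.6 182.4] size [33.6 15.6] ang 4.2 x [646.2 679.8] y [174.3 191.2]
z89 n415 rect c [521.6 372.9] size [57.3 57.9] ang 31.0 x [492.4 550.1] y [343.  401.4]
z85 n382 rect c [521.5  93.2] size [56.9 55.4] ang 45.8 x [492.8 548.3] y [ 64.5 122. ]
z84 n136 rect c [ 418.5 -239.4] size [29.3 53.4] ang 76.8 x [395.7 447.1] y [-254.6 -219.5]
scene
z90 n128 rect c [423.8 -97. ] size [31.3 33.6] ang 12.2 x [405.5 439.5] y [-115.9  -80.2]
z85 n250 rect c [ 513.3 -150.7] size [62.2 43.2] ang 5.7 x [481.  545.1] y [-171.9 -127.5]
z85 n276 rect c [525.1  91.4] size [56.8 53.7] ang 33.9 x [493.9 552.2] y [ 63.4 118.1]
z89 n315 rect c [524.4 369.6] size [58.1 55.5] ang 32.6 x [495.8 554.2] y [340.8 399.6]
z90 n356 rect c [ 687.6 -134.4] size [57.8 56.1] ang 14.2 x [659.1 715.9] y [-164.2 -105.8]
z99 n97 rect c [667.1 179. ] size [31.9 15.2] ang 6.1 x [650.9 682.4] y [171. 188.]
pos [ 683.9 -135.1  177.6] closing 3.7 t 16.2 F [ 0.04 -0.18 -0.17] gap 80.3 ff 0.0
[0.2382, -0.1472, -0.0018, np.float64(-0.0)]
[0.238, -0.1469, 0.1272, np.float64(-0.0)]
```

Emit:
move_arm:
  moves:
    - [0.238, -0.147, 0, 0]
    - [0.238, -0.147, 0, 0]
    - [0.238, -0.147, 0, 0]
    - [0.238, -0.147, 0, 0]
    - [0.238, -0.147, 0, 0]
    - [0.238, -0.147, 0, 0]
    - [0.238, -0.147, 0, 0]
    - [0.238, -0.147, 0.05, 0]
    - [0.238, -0.147, 0.1, 0]
    - [0.238, -0.147, 0.128, 0]
    - [0.238, -0.147, 0.128, 0]
    - [0.238, -0.147, 0.128, 0]

```text
clock: 17.4
eef_pos: [522.6, 92.3, 51.7]
eef_rot: [-3.141, 0.0, 1.635]
wrist_force: [-0.7, -0.2, 0.3]
finger_gap: 80.1
finger_force: 0.0
```

Emit:
move_arm:
  moves:
    - [0, 0, 0, 0]
    - [0, 0, 0, 0]
    - [0, 0, 0, 0]
    - [0, 0, 0, 0]
    - [0, 0, 0, 0]
    - [0, 0, -0.03, 0]
    - [0, 0, -0.08, 0]
    - [0, 0, -0.13, 0]
    - [0, 0, -0.13, 0]
    - [0, 0, -0.13, 0]
    - [0, 0, -0.13, 0]
    - [0, 0, -0.13, 0]
  jaw: 0.04

```text
clock: 18.6
eef_pos: [521.6, 92.7, 179.9]
eef_rot: [-3.139, 0.0, 1.636]
wrist_force: [-0.1, -0.2, -1.9]
finger_gap: 57.3
finger_force: 20.0
```

```bash
python3 -c "
from h import *
weigh()
rows((*bin2w(0,-92),180,3.75),(*bin2w(0,-92),56,3.75))
rows((430,372,180,0),(430,372,54.5,0))"
```

```text
Fz mean -1.91 sd 0.32 of 10
pos [522.3  92.7 181.4] closing 3.7 t 19.1 F [-0.46 -0.94 -1.59] gap 57.7 ff 20.0
[-0.1757, 0.1467, 0.0014, np.float64(-0.0)]
[-0.1757, 0.1468, 0.1254, np.float64(-0.0)]
pos [522.3  92.7 181.4] closing 3.7 t 19.1 F [-0.46 -0.94 -1.59] gap 57.7 ff 20.0
[0.2847, -0.0739, 0.0014, np.float64(0.065)]
[0.2847, -0.0739, 0.1269, np.float64(0.065)]
```

Emit:
move_arm:
  moves:
    - [-0.176, 0.147, 0, 0]
    - [-0.176, 0.147, 0, 0]
    - [-0.176, 0.147, 0, 0]
    - [-0.176, 0.147, 0, 0]
    - [-0.176, 0.147, 0, 0]
    - [-0.176, 0.147, 0, 0]
    - [-0.176, 0.147, 0, 0]
    - [-0.176, 0.147, 0.04, 0]
    - [-0.176, 0.147, 0.05, 0]
    - [-0.176, 0.147, 0.05, 0]

```text
clock: 20.1
eef_pos: [679.3, -72.3, 130.2]
eef_rot: [-3.138, -0.001, 1.637]
wrist_force: [1.0, 0.8, -1.2]
finger_gap: 57.7
finger_force: 20.0
```

Emit:
move_arm:
  moves:
    - [0, 0, 0.03, 0]
    - [0, 0, 0.055, 0]
    - [0, 0, 0.068, 0]
    - [0, 0, 0.073, 0]
    - [0, 0, 0.075, 0]
    - [0, 0, 0.075, 0]
    - [0, 0, 0.075, 0]

```text
clock: 20.8
eef_pos: [680.9, -73.4, 57.8]
eef_rot: [3.14, 0.0, 1.636]
wrist_force: [0.4, 1.3, 2.6]
finger_gap: 57.9
finger_force: 20.0
```

```bash
python3 -c "
from h import *
rows((*bin2w(0,-92),56,3.75))"
```

```text
pos [680.9 -73.4  57.8] closing 3.7 t 20.8 F [0.36 1.33 2.56] gap 57.9 ff 20.0
[0.0003, -0.0008, 0.0018, np.float64(-0.0)]
```

Emit:
move_arm:
  moves:
    - [0, 0, 0, 0]
    - [0, 0, 0, 0]
    - [0, 0, 0, 0]
    - [0, 0, 0, 0]
    - [0, 0, -0.05, 0]
    - [0, 0, -0.1, 0]
    - [0, 0, -0.123, 0]
    - [0, 0, -0.123, 0]
    - [0, 0, -0.123, 0]
  jaw: 0.08

```text
clock: 21.7
eef_pos: [680.2, -73.3, 178.9]
eef_rot: [-3.141, -0.0, 1.636]
wrist_force: [0.1, 0.0, -0.0]
finger_gap: 80.2
finger_force: 0.0
```

```bash
python3 -c "
from h import *
look()
rows((511,-150.7,180,9),(511,-150.7,51,9))"
```

```text
top
z99 n94 rect c [662.4 182.4] size [32.  15.3] ang 3.2 x [646.6 678.8] y [174.5 190.5]
z89 n413 rect c [521.5 371.8] size [57.  56.4] ang 5.9 x [492.7 549.7] y [343.6 400.3]
z85 n34 rect c [ 520.7 -168.9] size [ 8.3 42. ] ang 85.7 x [500.  541.9] y [-172.  -163.4]
z84 n403 rect c [ 430.1 -220.2] size [59.8 44.9] ang 33.9 x [395.7 464.7] y [-254.1 -186.4]
scene
z86 n123 rect c [ 437.5 -231.4] size [62.5 25.4] ang 31.3 x [408.6 467.3] y [-257.4 -213. ]
z89 n318 rect c [525.6 369.9] size [57.2 56. ] ang 44.8 x [493.7 555.3] y [341.3 399. ]
z90 n374 rect c [ 688.  -134.9] size [58.  56.8] ang 85.2 x [658.5 716.1] y [-163.7 -105.9]
z90 n331 rect c [684.7 -71.4] size [54.  58.9] ang 50.0 x [653.2 711.7] y [-102.4  -44.1]
z99 n97 rect c [666.4 178.8] size [32.3 14.9] ang 6.7 x [650.1 682.9] y [170.8 187.9]
pos [679.8 -73.2 177.5] closing 3.7 t 21.8 F [ 0.46  0.68 -0.61] gap 79.8 ff 0.0
[-0.0663, -0.1735, -0.0021, np.float64(-0.092)]
[-0.0664, -0.1731, 0.1269, np.float64(-0.092)]
```

Emit:
move_arm:
  moves:
    - [0.14, -0.05, 0, 0]
    - [0.14, -0.05, 0, 0]
    - [0.14, -0.05, 0, 0]
    - [0.14, -0.05, 0, 0]
    - [0.14, -0.05, 0, 0]

```text
clock: 22.3
eef_pos: [620.9, 63.8, 178.5]
eef_rot: [-3.14, 0.0, 1.638]
wrist_force: [0.7, 0.1, 0.6]
finger_gap: 80.0
finger_force: 0.0
```

```bash
python3 -c "
from h import *
look()
rows((511,-150.7,180,9),(511,-150.7,51,9))"
```

```text
top
z89 n374 rect c [ 683.6 -133.4] size [57.2 56.4] ang 76.4 x [655.6 712.7] y [-162.8 -105.2]
z89 n371 rect c [680.  -71.9] size [56.6 57. ] ang 61.3 x [651.5 708.9] y [-100.2  -43.5]
z100 n39 rect c [662.4 187. ] size [32.4  6.3] ang 3.2 x [646.2 678.4] y [183.5 191. ]
z89 n414 rect c [521.4 371.7] size [58.  58.2] ang 2.2 x [492.3 550.1] y [342.5 401.1]
z85 n385 rect c [ 511.2 -150.6] size [60.  43.6] ang 8.4 x [478.9 542.4] y [-174.5 -125.1]
z84 n399 rect c [ 430.  -220.1] size [60.  44.5] ang 34.5 x [395.7 464.9] y [-254.5 -186.9]
z86 n145 rect c [418.6 -96.7] size [35.3 34.8] ang 27.0 x [401.3 437.1] y [-114.5  -78.4]
scene
z85 n245 rect c [ 431.  -222.8] size [64.7 44.8] ang 34.2 x [397.3 467.8] y [-257.4 -189. ]
z90 n128 rect c [424.9 -98.4] size [31.4 36.5] ang 10.6 x [408.9 441.9] y [-115.8  -80.5]
z85 n277 rect c [ 514.1 -151.9] size [62.7 43.9] ang 8.9 x [480.2 547.3] y [-177.6 -126.9]
z89 n311 rect c [525.5 369.8] size [56.6 56.5] ang 55.4 x [496.3 554.3] y [341.3 398.6]
z90 n375 rect c [ 687.2 -134.4] size [58.2 55.6] ang 14.5 x [657.3 715.6] y [-163.7 -105.8]
z90 n380 rect c [683.1 -73.1] size [58.2 55.3] ang 11.8 x [653.4 712. ] y [-101.8  -44.2]
z99 n98 rect c [666.4 178.7] size [31.3 15.1] ang 7.2 x [650.5 681.9] y [171.1 188. ]
pos [621.5  62.2 178.6] closing 3.7 t 22.4 F [-0.15 -0.57  0.11] gap 79.9 ff 0.0
[-0.2054, -0.124, -0.0012, np.float64(-0.093)]
[-0.2053, -0.1238, 0.1278, np.float64(-0.093)]
```

Emit:
move_arm:
  moves:
    - [-0.205, -0.124, 0, -0.092]
    - [-0.205, -0.124, 0, -0.092]
    - [-0.205, -0.124, 0, -0.092]
    - [-0.205, -0.124, 0, -0.092]
    - [-0.205, -0.124, 0, -0.092]
    - [-0.205, -0.124, 0, -0.092]
    - [-0.205, -0.124, 0, -0.092]
    - [-0.205, -0.124, 0.05, -0.092]
    - [-0.205, -0.124, 0.1, -0.092]
    - [-0.205, -0.124, 0.128, -0.092]
    - [-0.205, -0.124, 0.128, -0.092]
    - [-0.205, -0.124, 0.128, -0.092]

```text
clock: 23.6
eef_pos: [511.7, -149.2, 52.1]
eef_rot: [3.141, 0.0, 1.728]
wrist_force: [0.2, -0.0, 1.1]
finger_gap: 79.8
finger_force: 0.0
```

Emit:
move_arm:
  moves:
    - [0, 0, 0, 0]
    - [0, 0, 0, 0]
    - [0, 0, 0, 0]
    - [0, 0, 0, 0]
    - [0, 0, 0, 0]
    - [0, 0, -0.03, 0]
    - [0, 0, -0.08, 0]
    - [0, 0, -0.13, 0]
    - [0, 0, -0.13, 0]
    - [0, 0, -0.13, 0]
    - [0, 0, -0.13, 0]
    - [0, 0, -0.13, 0]
  jaw: 0.04

```text
clock: 24.8
eef_pos: [510.4, -149.3, 179.9]
eef_rot: [-3.139, -0.001, 1.728]
wrist_force: [0.5, -0.3, -3.1]
finger_gap: 59.7
finger_force: 20.0
```

```bash
python3 -c "
from h import *
weigh()
rows((*bin2w(0,-37),180,3.75),(*bin2w(0,-37),56,3.75))
rows((430,372,180,0),(430,372,54.5,0))"
```

```text
Fz mean -2.15 sd 0.52 of 10
pos [ 511.  -149.5  181.5] closing 9.0 t 25.3 F [-0.08  0.95 -1.61] gap 59.8 ff 20.0
[0.1038, 0.184, 0.0015, np.float64(0.092)]
[0.1038, 0.184, 0.1255, np.float64(0.092)]
pos [ 511.  -149.5  181.5] closing 9.0 t 25.3 F [-0.08  0.95 -1.61] gap 59.8 ff 20.0
[0.5277, 0.0015, 0.0015, np.float64(0.157)]
[0.5277, 0.0015, 0.127, np.float64(0.157)]
```

Emit:
move_arm:
  moves:
    - [0.105, 0.184, 0, 0.092]
    - [0.105, 0.184, 0, 0.092]
    - [0.105, 0.184, 0, 0.092]
    - [0.105, 0.184, 0, 0.092]
    - [0.105, 0.184, 0, 0.092]
    - [0.105, 0.184, 0, 0.092]
    - [0.105, 0.184, 0, 0.092]
    - [0.105, 0.184, 0.04, 0.092]
    - [0.105, 0.184, 0.05, 0.092]
    - [0.105, 0.184, 0.05, 0.092]
    - [0.105, 0.184, 0.05, 0.092]

```text
clock: 26.4
eef_pos: [676.5, -17.6, 133.1]
eef_rot: [3.14, 0.0, 1.635]
wrist_force: [0.7, -0.6, -2.0]
finger_gap: 59.6
finger_force: 20.0
```

```bash
python3 -c "
from h import *
rows((*bin2w(0,-36),130,3.75),(*bin2w(0,-36),56,3.75))"
```

```text
pos [676.5 -17.6 133.1] closing 3.7 t 26.4 F [ 0.72 -0.63 -2.02] gap 59.6 ff 20.0
[0.0004, -0.0001, 0.0031, np.float64(-0.001)]
[0.0004, -0.0002, 0.0771, np.float64(-0.001)]
```

Emit:
move_arm:
  moves:
    - [0, 0, 0.03, 0]
    - [0, 0, 0.055, 0]
    - [0, 0, 0.068, 0]
    - [0, 0, 0.073, 0]
    - [0, 0, 0.075, 0]
    - [0, 0, 0.075, 0]
    - [0, 0, 0.075, 0]

```text
clock: 27.1
eef_pos: [676.9, -17.0, 57.8]
eef_rot: [3.14, 0.0, 1.636]
wrist_force: [-0.8, 0.2, 1.1]
finger_gap: 60.1
finger_force: 20.0
```

Emit:
move_arm:
  moves:
    - [0, 0, 0, 0]
    - [0, 0, 0, 0]
    - [0, 0, 0, 0]
    - [0, 0, 0, 0]
    - [0, 0, -0.05, 0]
    - [0, 0, -0.1, 0]
    - [0.04, -0.05, -0.123, 0]
    - [0.08, -0.1, -0.123, 0]
    - [0.08, -0.1, -0.123, 0]
    - [0.08, -0.1, -0.123, 0]
  jaw: 0.08

```text
clock: 28.1
eef_pos: [569.4, 58.3, 180.7]
eef_rot: [3.14, -0.0, 1.638]
wrist_force: [1.3, -0.4, 0.6]
finger_gap: 79.8
finger_force: 0.0
```

```bash
python3 -c "
from h import *
look()
rows((430,-220.2,180,34.5),(430,-220.2,51,34.5))"
```

```text
top
z89 n371 rect c [ 684.7 -133.7] size [56.9 57.8] ang 89.5 x [655.8 713.6] y [-162.2 -105.3]
z89 n332 rect c [676.4 -20. ] size [59.9 40.8] ang 4.8 x [645.6 707.7] y [-41.7   2.6]
z89 n371 rect c [679.6 -71.8] size [56.5 56.3] ang 26.8 x [651.6 708.9] y [-100.9  -43.5]
z99 n56 rect c [662.2 184.5] size [32.6 11.2] ang 2.2 x [645.9 678.4] y [179.3 190.7]
z89 n412 rect c [521.2 371.8] size [57.4 57.3] ang 87.1 x [492.6 550.1] y [343.  400.6]
z84 n402 rect c [ 430.  -220.2] size [60.1 44.2] ang 34.2 x [395.7 464.6] y [-253.8 -186.8]
z86 n147 rect c [418.1 -96.9] size [34.2 32.7] ang 27.1 x [401.1 434.6] y [-114.8  -80.8]
scene
z86 n245 rect c [ 432.4 -222.1] size [63.8 44.1] ang 35.4 x [399.1 468.9] y [-257.1 -189.4]
z90 n128 rect c [423.8 -97.1] size [32.6 33.8] ang 10.0 x [405.5 439.5] y [-114.4  -79.4]
z89 n316 rect c [525.3 370. ] size [55.3 56.3] ang 19.2 x [496.9 554.4] y [340.4 398.4]
z90 n379 rect c [ 687.4 -134.3] size [57.6 55.5] ang 13.3 x [658.  717.6] y [-163.1 -105.5]
z90 n749 rect c [680.3 -49.8] size [ 62.8 104.5] ang 3.6 x [647.3 712.7] y [-102.2    4.1]
z99 n97 rect c [666.4 178.8] size [31.7 15.6] ang 8.1 x [650.2 682.3] y [171.2 188.4]
pos [571.5  56.5 180. ] closing 3.8 t 28.2 F [0.38 0.27 0.11] gap 79.8 ff 0.0
[-0.2668, -0.1594, -0.0001, np.float64(-0.536)]
[-0.2668, -0.1595, 0.1289, np.float64(-0.536)]
```

Emit:
move_arm:
  moves:
    - [-0.267, -0.16, 0, -0.536]
    - [-0.267, -0.16, 0, -0.536]
    - [-0.267, -0.16, 0, -0.536]
    - [-0.267, -0.16, 0, -0.536]
    - [-0.267, -0.16, 0, -0.536]
    - [-0.267, -0.16, 0, -0.536]
    - [-0.267, -0.16, 0, -0.536]
    - [-0.267, -0.16, 0, -0.536]
    - [-0.267, -0.16, 0.05, -0.536]
    - [-0.267, -0.16, 0.1, -0.536]
    - [-0.267, -0.16, 0.129, -0.536]
    - [-0.267, -0.16, 0.129, -0.536]

```text
clock: 29.4
eef_pos: [427.8, -219.3, 47.0]
eef_rot: [-3.139, -0.006, 2.172]
wrist_force: [-0.0, 0.4, 0.8]
finger_gap: 79.7
finger_force: 0.0
```

Emit:
move_arm:
  moves:
    - [0, 0, 0, 0]
    - [0, 0, 0, 0]
    - [0, 0, 0, 0]
    - [0, 0, 0, 0]
    - [0, 0, 0, 0]
    - [0, 0, -0.03, 0]
    - [0, 0, -0.08, 0]
    - [0, 0, -0.13, 0]
    - [0, 0, -0.13, 0]
    - [0, 0, -0.13, 0]
    - [0, 0, -0.13, 0]
    - [0, 0, -0.13, 0]
  jaw: 0.04

```text
clock: 30.6
eef_pos: [428.5, -220.2, 179.2]
eef_rot: [-3.141, -0.002, 2.172]
wrist_force: [0.5, -0.5, -0.7]
finger_gap: 59.8
finger_force: 20.0
```

```bash
python3 -c "
from h import *
weigh()
rows((*bin2w(0,12),180,3.75),(*bin2w(0,12),56,3.75))
rows((430,372,180,0),(430,372,54.5,0))"
```

```text
Fz mean -0.08 sd 0.37 of 10
pos [ 429.  -220.5  180.4] closing 34.4 t 31.1 F [-0.01  0.92  0.54] gap 59.8 ff 20.0
[0.069, 0.3435, 0.0004, np.float64(0.536)]
[0.069, 0.3435, 0.1244, np.float64(0.536)]
pos [ 429.  -220.5  180.4] closing 34.4 t 31.1 F [-0.01  0.92  0.54] gap 59.8 ff 20.0
[0.4881, 0.3359, 0.0005, np.float64(0.601)]
[0.4881, 0.3359, 0.126, np.float64(0.601)]
```

Emit:
move_arm:
  moves:
    - [0.01, 0.007, -0.03, 0.1]
    - [0.05, 0.034, -0.03, 0.2]
    - [0.488, 0.336, -0.03, 0.601]
    - [0.488, 0.336, -0.03, 0.601]
    - [0.488, 0.336, -0.03, 0.601]
    - [0.488, 0.336, -0.03, 0.601]
    - [0.488, 0.336, -0.03, 0.601]
    - [0.488, 0.336, -0.03, 0.601]
    - [0.488, 0.336, -0.03, 0.601]
    - [0.488, 0.336, -0.03, 0.601]
    - [0.488, 0.336, -0.03, 0.601]
    - [0.488, 0.336, -0.03, 0.601]

```text
clock: 32.3
eef_pos: [429.7, 320.9, 210.6]
eef_rot: [3.141, -0.0, 1.571]
wrist_force: [0.1, -0.3, 0.1]
finger_gap: 59.7
finger_force: 20.0
```

Emit:
move_arm:
  moves:
    - [0, 0, 0, 0]

```text
clock: 32.4
eef_pos: [429.2, 323.0, 209.8]
eef_rot: [-3.141, -0.0, 1.575]
wrist_force: [0.9, -0.5, -1.5]
finger_gap: 59.5
finger_force: 20.0
```

```bash
python3 -c "
from h import *
rows((430,372,180,0),(430,372,54.5,0))"
```

```text
pos [429.2 323.  209.8] closing 0.3 t 32.4 F [ 0.85 -0.47 -1.5 ] gap 59.5 ff 20.0
[0.049, 0.0011, 0.0298, np.float64(0.004)]
[0.0489, 0.0012, 0.1553, np.float64(0.004)]
```

Emit:
move_arm:
  moves:
    - [0.049, 0.001, 0.03, 0.004]
    - [0.049, 0.001, 0.03, 0.004]
    - [0.049, 0.001, 0.07, 0.004]
    - [0.049, 0.001, 0.11, 0.004]
    - [0.049, 0.001, 0.14, 0.004]
    - [0.049, 0.001, 0.15, 0.004]
    - [0.049, 0.001, 0.154, 0.004]
    - [0.049, 0.001, 0.1555, 0.004]
    - [0.049, 0.001, 0.1555, 0.004]
    - [0.049, 0.001, 0.1555, 0.004]

```text
clock: 33.4
eef_pos: [431.7, 368.0, 56.2]
eef_rot: [3.14, -0.001, 1.567]
wrist_force: [1.1, 0.9, 0.7]
finger_gap: 60.0
finger_force: 20.0
```

Emit:
move_arm:
  moves:
    - [0, 0, 0, 0]
    - [0, 0, 0, 0]
    - [0, 0, 0, 0]
    - [0, 0, 0, 0]
    - [0, 0, -0.05, 0]
    - [0, 0, -0.1, 0]
    - [0, 0, -0.126, 0]
    - [0, 0, -0.126, 0]
    - [0, 0, -0.126, 0]
  jaw: 0.08

```text
clock: 34.3
eef_pos: [431.1, 367.6, 180.7]
eef_rot: [3.142, -0.0, 1.567]
wrist_force: [0.5, 0.2, -1.2]
finger_gap: 79.8
finger_force: 0.0
```

```bash
python3 -c "
from h import *
look()
c=cam('scene'); cv2.imwrite('pics/scene1.png',cv2.resize(c['frame'],(800,600)))
rows((*bin2w(0,165),180,3.75),(*bin2w(0,165),64,3.75))"
```

```text
top
z89 n372 rect c [ 683.7 -133.4] size [57.  55.3] ang 72.3 x [655.8 713. ] y [-162.4 -105.1]
z90 n365 rect c [676.5 -18.4] size [60.3 43.6] ang 3.9 x [645.6 707.6] y [-41.2   5.2]
z89 n372 rect c [679.6 -72. ] size [56.9 55.9] ang 27.7 x [651.3 709.7] y [-101.   -43.6]
z99 n91 rect c [662.6 182.3] size [32.9 15.7] ang 3.6 x [645.9 678.7] y [174.2 191.1]
z89 n410 rect c [521.5 372.5] size [56.4 57.6] ang 85.0 x [492.7 550.5] y [343.9 400.7]
z89 n437 rect c [432.3 368.5] size [58.9 45.8] ang 0.8 x [402.5 462. ] y [345.7 391.5]
z87 n146 rect c [418.7 -96.5] size [34.7 34.3] ang 18.7 x [401.2 437. ] y [-114.7  -80.8]
scene
z90 n127 rect c [424.4 -98.7] size [34.3 29.3] ang 81.9 x [409.4 439.5] y [-116.5  -81. ]
z90 n275 rect c [434.4 365.9] size [44.1 64.7] ang 88.9 x [401.7 466.8] y [343.5 387.5]
z89 n315 rect c [525.  371.3] size [55.9 57.9] ang 12.0 x [495.2 553.6] y [341.6 399.4]
z90 n373 rect c [ 688.3 -135. ] size [56.5 57.4] ang 35.0 x [657.9 716.7] y [-164.4 -105.8]
z90 n752 rect c [680.7 -49.8] size [ 60.9 104.4] ang 3.9 x [648.  711.7] y [-102.2    4.1]
z99 n99 rect c [666.  178.6] size [31.6 14.9] ang 7.0 x [649.7 681.8] y [170.8 187.9]
pos [430.7 367.3 179.4] closing -0.2 t 34.45 F [ 0.68  0.94 -0.31] gap 80.3 ff 0.0
[-0.183, 0.2334, -0.0008, np.float64(-0.069)]
[-0.1828, 0.2336, 0.1152, np.float64(-0.069)]
```

View pics/scene1.png

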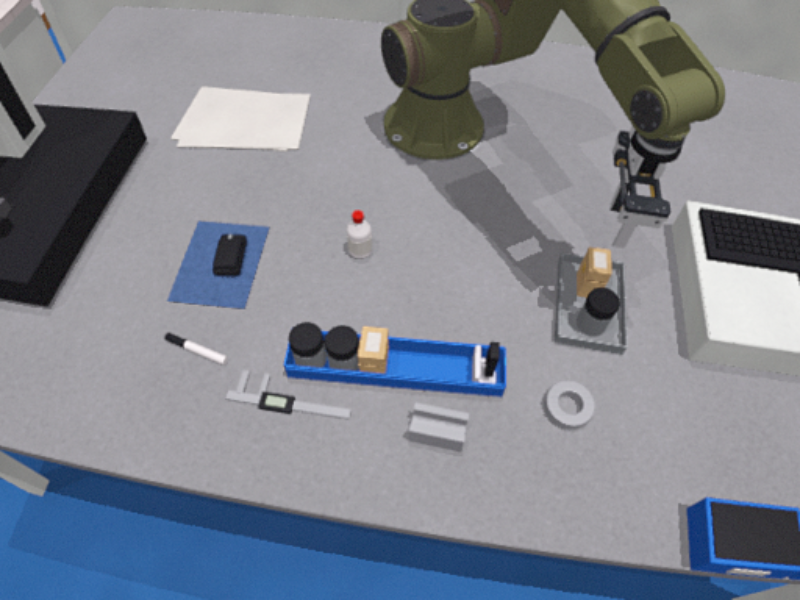

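The scene picture shows two canisters and a case standing in the bin at (305,345), (342,345) and (373,348). The divider is back at (492,360) and the two empties stand in the tray at (597,285). Next I'll take the divider and push it up.

Emit:
move_arm:
  moves:
    - [-0.185, 0.233, 0, -0.069]
    - [-0.185, 0.233, 0, -0.069]
    - [-0.185, 0.233, 0, -0.069]
    - [-0.185, 0.233, 0, -0.069]
    - [-0.185, 0.233, 0, -0.069]
    - [-0.185, 0.233, 0, -0.069]
    - [-0.185, 0.233, 0, -0.069]
    - [-0.185, 0.233, 0, -0.069]
    - [-0.185, 0.233, 0.05, -0.069]
    - [-0.185, 0.233, 0.1, -0.069]
    - [-0.185, 0.233, 0.116, -0.069]
    - [-0.185, 0.233, 0.116, -0.069]

```text
clock: 35.65
eef_pos: [661.9, 182.5, 63.1]
eef_rot: [-3.137, 0.001, 1.637]
wrist_force: [0.2, -0.3, 1.2]
finger_gap: 79.9
finger_force: 0.0
```

```bash
python3 -c "
from h import *
rows((663,182.3,64,3.75))"
```

```text
pos [661.9 182.5  63.1] closing 3.8 t 35.65 F [ 0.22 -0.27  1.16] gap 79.9 ff 0.0
[-0.0002, 0.0011, -0.0009, np.float64(0.001)]
```

Emit:
move_arm:
  moves:
    - [0, 0, 0, 0]
    - [0, 0, 0, 0]
    - [0, 0, 0, 0]
    - [0, 0, 0, 0]
    - [0, 0, 0, 0]
    - [0, 0, 0, 0]
    - [0, 0, 0, 0]
  jaw: 0.01
  squeeze: 40

```text
clock: 36.35
eef_pos: [663.0, 181.7, 65.1]
eef_rot: [-3.14, 0.0, 1.636]
wrist_force: [-5.7, -0.2, 2.4]
finger_gap: 31.8
finger_force: 40.0
```

Emit:
move_arm:
  moves:
    - [-0.02, 0, 0, 0]
    - [-0.05, 0, 0, 0]
    - [-0.08, 0, 0, 0]
    - [-0.11, 0, 0, 0]
    - [-0.13, 0, 0, 0]
    - [-0.14, 0, 0, 0]
    - [-0.145, 0, 0, 0]
    - [-0.145, 0, 0, 0]

```text
clock: 37.15
eef_pos: [673.1, 36.8, 65.1]
eef_rot: [3.141, 0.001, 1.636]
wrist_force: [3.5, -2.7, 0.8]
finger_gap: 31.8
finger_force: 40.0
```

```bash
python3 -c "
from h import *
rows((*bin2w(0,0),64,3.75))"
```

```text
pos [673.1  36.8  65.1] closing 3.7 t 37.15 F [ 3.51 -2.74  0.76] gap 31.8 ff 40.0
[-0.0181, -0.0002, 0.0011, np.float64(-0.001)]
```

Emit:
move_arm:
  moves:
    - [-0.004, 0, 0, 0]
    - [-0.008, 0, 0, 0]
    - [-0.012, 0, 0, 0]
    - [-0.015, 0, 0, 0]

```text
clock: 37.55
eef_pos: [674.1, 22.7, 65.1]
eef_rot: [3.141, -0.001, 1.636]
wrist_force: [4.0, 4.8, 0.6]
finger_gap: 31.5
finger_force: 40.0
```

Emit:
move_arm:
  moves:
    - [-0.002, 0, 0, 0]
    - [-0.003, 0, 0, 0]

```text
clock: 37.75
eef_pos: [674.3, 19.8, 65.2]
eef_rot: [3.141, -0.001, 1.637]
wrist_force: [3.1, 4.7, 1.3]
finger_gap: 31.8
finger_force: 40.0
```

Emit:
move_arm:
  moves:
    - [-0.002, 0, 0, 0]
    - [-0.003, 0, 0, 0]

```text
clock: 37.95
eef_pos: [674.5, 17.6, 65.2]
eef_rot: [3.141, -0.002, 1.637]
wrist_force: [4.2, 13.0, 1.4]
finger_gap: 31.6
finger_force: 40.0
```

Emit:
move_arm:
  moves:
    - [-0.001, 0, 0, 0]
    - [-0.002, 0, 0, 0]

```text
clock: 38.15
eef_pos: [674.5, 17.3, 65.2]
eef_rot: [3.141, -0.004, 1.638]
wrist_force: [2.8, 22.5, 1.4]
finger_gap: 32.0
finger_force: 40.0
```

Emit:
move_arm:
  moves:
    - [0, 0, 0, 0]
    - [0, 0, 0, 0]
    - [0, 0, 0, 0]

```text
clock: 38.45
eef_pos: [674.5, 17.4, 65.1]
eef_rot: [3.141, -0.003, 1.638]
wrist_force: [3.8, 19.1, 1.8]
finger_gap: 32.2
finger_force: 40.0
```

Emit:
move_arm:
  moves:
    - [0.001, 0, 0, 0]
    - [0.0015, 0, 0, 0]
    - [0.0015, 0, 0, 0]

```text
clock: 38.75
eef_pos: [674.5, 17.4, 65.1]
eef_rot: [3.141, -0.002, 1.637]
wrist_force: [3.6, 9.2, 0.1]
finger_gap: 31.8
finger_force: 40.0
```

```bash
python3 -c "
from h import *
look(); rows()
c=cam('scene'); cv2.imwrite('pics/scene2.png',cv2.resize(c['frame'][180:280,150:350],(800,400)))"
```

```text
top
z89 n766 rect c [ 682.6 -106.3] size [ 57.2 118.7] ang 4.2 x [649.7 712.8] y [-165.   -48.7]
z89 n411 rect c [521.5 371.8] size [57.5 57.1] ang 77.0 x [492.7 550.5] y [342.9 400.4]
z89 n440 rect c [432.1 368. ] size [59.1 46.2] ang 0.2 x [402.5 461.7] y [345.  391.1]
z89 n137 rect c [419.  -96.2] size [33.9 31.1] ang 55.8 x [401.2 434.4] y [-114.7  -80.6]
scene
z103 n29 rect c [ 421.7 -107.6] size [21.4 13.7] ang 11.4 x [409.9 432.5] y [-115.  -101.3]
z90 n273 rect c [433.4 365.4] size [43.8 64.8] ang 89.7 x [400.9 465.8] y [343.3 387.1]
z89 n317 rect c [525.3 370.2] size [56.7 57.6] ang 28.7 x [495.2 552.8] y [341.3 399.3]
z90 n947 rect c [685.8 -96.3] size [ 61.6 143.3] ang 4.4 x [650.  717.5] y [-167.9  -25.3]
pos [674.5  17.5  65.1] closing 3.8 t 38.85 F [4.37 9.92 0.89] gap 31.7 ff 40.0
```

View pics/scene2.png

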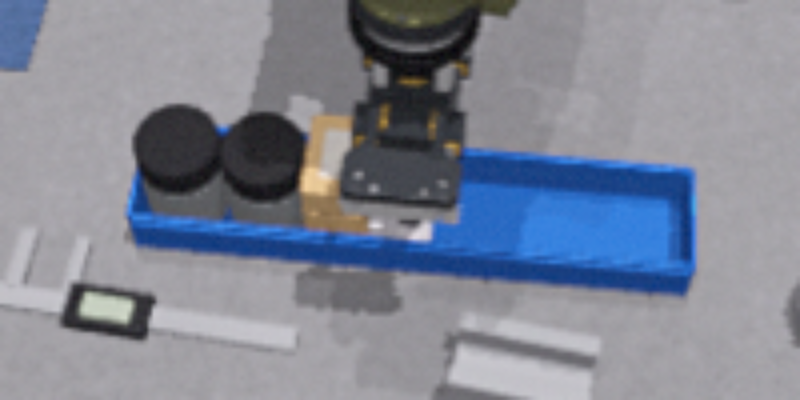

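The crop shows the row packed tight: canisters at (178,150) and (265,160), the case at (330,175), and the divider against it. The measured row length is about 160 mm. Now I'll ease off a little more, release and retreat.

Emit:
move_arm:
  moves:
    - [0.0005, 0, 0, 0]
    - [0.0005, 0, 0, 0]

```text
clock: 39.1
eef_pos: [674.5, 17.5, 65.1]
eef_rot: [3.141, -0.001, 1.637]
wrist_force: [4.5, 7.6, 0.6]
finger_gap: 31.7
finger_force: 40.0
```

Emit:
move_arm:
  moves:
    - [0, 0, 0, 0]
    - [0, 0, 0, 0]
    - [0, 0, 0, 0]
    - [0, 0, 0, 0]
    - [0, 0, -0.05, 0]
    - [0, 0, -0.1, 0]
    - [0.06, -0.1, -0.12, 0]
    - [0.08, -0.15, -0.12, 0]
    - [0.08, -0.15, -0.12, 0]
    - [0.08, -0.15, -0.12, 0]
    - [0.08, -0.15, -0.12, 0]
  jaw: 0.075

```text
clock: 40.2
eef_pos: [517.7, 87.1, 186.0]
eef_rot: [3.141, -0.0, 1.637]
wrist_force: [0.4, -0.2, -0.6]
finger_gap: 75.1
finger_force: 0.0
```

```bash
python3 -c "
from h import *
look(); rows()
P=cloud(cam('top')); print('divider/plate'); clusters(P,48,60,xr=(630,720),yr=(-30,60),mn=8)
c=cam('top'); cv2.imwrite('pics/top2.png',cv2.resize(c['frame'][130:210,150:330],(800,356),interpolation=cv2.INTER_CUBIC))"
```

```text
top
z89 n1113 rect c [682.  -85.8] size [ 61.1 158.2] ang 4.6 x [645.9 713.8] y [-164.8   -5.5]
z99 n83 rect c [674.2  19.3] size [32.4 13.5] ang 1.0 x [658.  690.4] y [12.4 26.3]
z89 n415 rect c [521.6 372.1] size [59.  57.1] ang 77.2 x [492.6 550.3] y [342.3 401.6]
z89 n438 rect c [432.2 368.6] size [58.7 46. ] ang 1.0 x [402.5 461.7] y [345.5 391.2]
z85 n147 rect c [418.6 -95.7] size [32.8 37.3] ang 14.6 x [401.1 437.1] y [-114.5  -78.3]
scene
z90 n126 rect c [423.6 -97.2] size [30.1 33.6] ang 2.9 x [408.5 438.7] y [-114.1  -80.5]
z90 n274 rect c [432.9 365.2] size [43.  64.2] ang 89.3 x [400.8 464.8] y [343.6 387. ]
z89 n312 rect c [525.6 370.1] size [55.1 57.4] ang 8.7 x [497.3 553.6] y [341.1 398.3]
z90 n1117 rect c [682.9 -88. ] size [ 61.7 160.4] ang 3.7 x [647.9 716.8] y [-168.    -6.3]
z99 n93 rect c [676.6  18.1] size [32.5 16.1] ang 1.8 x [660.3 693. ] y [ 9.6 26.2]
pos [519.7  86.1 185.4] closing 3.7 t 40.3 F [ 0.29 -0.26 -0.6 ] gap 75.2 ff 0.0
divider/plate
z53 n67 rect c [676.1  -0.9] size [65.7 11.1] ang 1.1 x [643.3 709. ] y [-7.   4.6]
z56 n11 rect c [647.2 -20.7] size [ 2.3 16.6] ang 4.9 x [645.5 649.1] y [-28.9 -12.3]
```

View pics/top2.png

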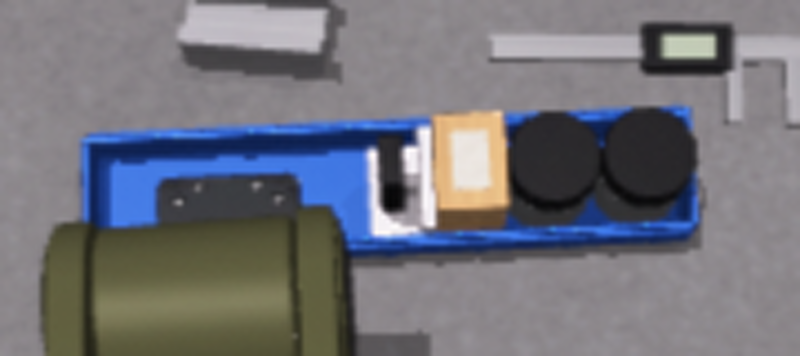

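The top crop shows the divider plate at (425,178) against the case at (470,170), with the canisters at (555,158) and (650,152) up to the end wall. The row is still tight, the gripper is clear, and the tray is unchanged.

```bash
python3 -c "
from cell import manip
print(manip.sign_off())"
```

```text
the job is handed in; nothing more can be done
None
```

The job is handed in: two canisters and one case with gauges stand tight against the bin's end wall with the divider pushed up and released, and the empty canister and empty case stand upright in the tray. The sign-off gave no verdict.

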